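# Draw two terminal blocks from the dispenser and scoop them into a kit box

### The arm

A 6-joint arm with a two-finger parallel gripper is mounted at the origin on the work surface. World frame = base frame: x ahead of the robot, y to its left, z up, the work surface at z = 0. Lengths are in m, angles in rad, forces in N, time in s.
With the tool pointing down it reaches from about 0.375 to 0.9 m from the base axis. Payload 3.1 kg.
Tool frame: the origin (TCP) lies midway between the tips of the shut fingers; the grasp point (between the pads) lies 19 mm behind it; z points along the fingers, y is the direction in which the jaws open and shut (so a half turn about z gives the same grasp; the last joint's range is limited). The gripper opens to 85 mm and grips with 20 to 120 N. Pads are 22 mm wide; open, the fingers measure 114 mm over their backs; the gripper's body (76 mm by 85 mm) begins 54 mm behind the grasp point. The pads swing forward as they close: fully open they stand 13 mm farther back than shut.
Start: joints at [-1.482, 0.527, 1.433, -0, 1.181, -0.178], TCP at [0.165, -0.603, 0.231] pointing down, gripper open.
Joint ranges: [-3.08, 3.08], [-0.75, 2.2], [0.22, 2.44], [-1.43, 4.57], [0, 2.65], [-2.85, 2.85]. Speed limits (rad/s): [2.79, 2.79, 3.14, 3.14, 3.14, 3.14].

### API

Orientations are given as a unit quaternion [x, y, z, w].
In Python, from station import manip gives the robot as it stands.
- The arm moves only by the tool servo_tool, never from a script. Its argument "motion" is a list of rows, each a list of 7 numbers: the shift along the tool's x, y, z in mm, then the turn, a rotation vector about the tool's x, y, z in rad, then the opening, from -1 (shut) to 1 (fully open), so that 0 is half open. In form: [[x, y, z, rx, ry, rz, hand], ...]. A call has 1 to 12 rows; each row shifts and turns the pose as measured when the row begins, along the tool's axes as they then stand; what a row does not reach is not made up. A row lasts 1/12 s, in which the tool goes at most 41.7 mm and 7.16 degrees, less where a joint would pass 70% of its speed; a pose out of reach is approached as far as the arm can. A call with a gripper value outside its range is refused whole. The fingers move at their own pace and stop on an object; "grip_force" is the grip in N (left out, the last holds). Time passes only in rows, so rows that do not move let the fingers close. It gives the time, the measured TCP pose, the force and the opening at its end, in the units of the state.
- manip.sense(): the state, without advancing time (a new reading comes with each control period).
- manip.snapshot(name): name is "scene" or "top" or "wrist"; returns a dict with "frame" (400x640x3 uint8, red, green, blue), "mtx" (3x3 intrinsics, pixels), "world_from_camera" (4x4, takes a point from camera to world coordinates). Camera axes: x right, y up, looking along -z (the intrinsics and any distortion apply to the point x, -y, -z); pixel columns grow to the right and rows downward; lengths in m; the calibration is good to about 2 mm. A picture is of the moment at which its call begins. There is no depth.
- manip.sign_off(): hands the job in, once; it reports no verdict.
The state is a dict: "t": time; "q": joint angles; "qd": joint speeds; "tau": joint torques, N m; "tcp_pos": TCP position; "tool_rot": TCP orientation; "force": force on the tool from outside, world axes, zero at the start; "ft_torque": the same for the moment, N m; "finger_gap": opening from 0.0 (shut) to 1.0 (fully open).
Only numpy, scipy, OpenCV 4.12 (cv2) and the standard library are available. Lean on these libraries where they do the work, as an engineer would, in place of code of your own. Each camera call takes 0.05 s, during which the arm holds its last target.

### The job

Push the dispenser's sprung slide fully in and let it come all the way back, twice, so that two terminal blocks (and only two) drop one after the other into the scoop standing under the outlet. Then take the scoop by its handle, tip both blocks into the one empty cell of the divided kit box, and stand the scoop, let go and empty, upright back on the bench. Do not touch the blocks with the fingers, and leave the other parts in the kit box and the things lying around where they are.

Things in the scene. Friction and masses are not known exactly. Their poses are not given: they have to be found in the camera images.
- slide (a joint): Travel of the dispenser's sprung slide in m: 0 = out (rest), 0.038 = fully in at its stop. The spring pushes back with about 3.5 N at rest, 9 N fully in (plus about 1 N friction); released, it returns by itself in under 0.5 s. A block drops only in the last few mm of the stroke; with the slide back at 0 the next one falls into place.
- tab (a point): Centre of the outer face of the slide's upright push tab: dark steel plate 44 mm wide, 40 mm high, 8 mm thick, the face spanning heights 67 to 107 mm, this point at 88 mm. Axes are the dispenser's: the face looks along +y, push it along -y. It moves with the slide. Nothing stands on its +y side but the 6 mm high bench plate, reaching 24 mm out.
- outlet (a point): Edge of the dispenser's outlet, 66 mm above the bench, over which blocks fall in its -y direction down a short 50-degree ramp (ending 13 mm further out, 51 mm above the bench). Axes are the dispenser's, z up. Dispenser: grey and steel, fixed; its open-topped upright magazine (36 mm square, top 124 mm above the bench) has its axis 33 mm from this point along +y.
- scoop_handle (a point): On the axis of the scoop's handle, 75 mm above the scoop's underside: an upright square black post, 20 x 20 mm, top at 95 mm, behind the tray's back wall. Grip it across its sides (x or y). Axes: x from the scoop's mouth to the handle, z up. The scoop weighs about 110 g and stands a few mm clear of the outlet's ramp, so it lifts straight up.
- scoop_bed (a point): Centre of the scoop's tray, on its floor, 2 mm above its underside; scoop axes; scoop_handle is at +58 mm x, +73 mm z from here. Loose aluminium tray 96 mm long (x), 66 mm wide (y), walls 2 mm thick: back and -y 28 mm high, +y 14 mm; open mouth at the -x end. Blocks fall in over the +y wall and slide out of the mouth once it is tipped beyond about 25 degrees.
- scoop_lip (a point): Middle of the scoop's open mouth edge, on the floor: at -48 mm x from the scoop_bed, so -106 mm x and -73 mm z from scoop_handle (scoop axes).
- cell: Thin grey plastic liner, the colour of the box (78 x 78 x 1 mm, fixed), on the floor of the one empty cell of the kit box; origin at the cell's centre, on the floor, 4 mm above the bench; axes parallel to the box's walls, z up. Which of the four cells it is varies.
- kit: Grey plastic kit box, fixed to the bench, 184 x 184 mm outside, 40 mm high, 4 mm walls, floor 4 mm thick, cross dividers making 2 x 2 cells of 86 x 86 mm (cell centres 45 mm from the middle along x and y; dividers are as high as the walls). Origin under its centre, axes along its walls.
- block1_center (a point): Centre of terminal block 1: lowest of the four in the magazine, comes out first. White plastic, 26 x 26 x 12 mm, about 18 g, with brass screws.
- block2_center (a point): Centre of terminal block 2: second from the bottom, comes out second. White plastic, 26 x 26 x 12 mm, about 18 g, with brass screws.
- block3_center (a point): Centre of terminal block 3: third from the bottom, stays in the magazine. White plastic, 26 x 26 x 12 mm, about 18 g, with brass screws.
- block4_center (a point): Centre of terminal block 4: top one, stays in the magazine. White plastic, 26 x 26 x 12 mm, about 18 g, with brass screws.
- gland: Brass cable gland, round, 36 mm diameter, 30 mm high, loose in one of the other cells; origin at its underside. Leave alone.
- sleeve: White plastic conduit sleeve, ring 38 mm outside, 26 mm high, loose in another cell; origin at its underside. Leave alone.
- clip: Steel rail clip, 50 x 18 x 22 mm, loose in another cell; origin at its underside. Leave alone.
- tape: Roll of black tape, 90 mm across, 19 mm high, lying on the bench beyond the work. Leave alone.
- driver: Screwdriver with black handle lying on the bench to the right of the kit box. Leave alone.
- can: Closed metal can, 60 mm across, 100 mm high, standing on the bench to the right of the kit box. Leave alone.
- block1: Terminal block 1 itself; origin at the middle of its underside, 6 mm below its centre.
- block2: Terminal block 2 itself; origin at the middle of its underside, 6 mm below its centre.
- scoop: The scoop itself; origin at the middle of the underside of its tray (2 mm below scoop_bed).
- block3: Terminal block 3 itself; origin at the middle of its underside.
- block4: Terminal block 4 itself; origin at the middle of its underside.
There are look-alikes about, which are no part of the job. There is more than one size of the part that bears slide; the job needs the smaller. What is shaped like the scoop but purple is not meant.

How it is judged:
On the way, in this order (a step that is already met when the one before it is completed fails the run):
1. the slide is pushed fully in (value of joint slide above 0.036 m).
2. the slide is back out and the first block lies in the scoop (value of joint slide below 0.003 m and x of block1_center in the frame of scoop_bed between -0.05 and 0.05 m and y of block1_center in the frame of scoop_bed between -0.033 and 0.033 m and z of block1_center in the frame of scoop_bed between 0 and 0.035 m), for 0.1 s.
3. the slide is pushed fully in again (value of joint slide above 0.036 m).
4. the slide is back out and both blocks lie in the scoop (all of step 2 and x of block2_center in the frame of scoop_bed between -0.05 and 0.05 m and y of block2_center in the frame of scoop_bed between -0.033 and 0.033 m and z of block2_center in the frame of scoop_bed between 0 and 0.035 m), for 0.1 s.
5. with the scoop lifted off the bench, both blocks are in the empty cell (height (world z) of scoop_handle above 0.1 m and x of block1_center in the frame of cell between -0.043 and 0.043 m and y of block1_center in the frame of cell between -0.043 and 0.043 m and z of block1_center in the frame of cell between 0 and 0.032 m and x of block2_center in the frame of cell between -0.043 and 0.043 m and y of block2_center in the frame of cell between -0.043 and 0.043 m and z of block2_center in the frame of cell between 0 and 0.032 m), for 0.1 s.
At the end, for the whole second after the job is handed in: Blocks 1 and 2 rest in the empty cell (centres within 43 mm of its centre along each wall, under 32 mm over its floor); blocks 3 and 4 are still in the magazine; the slide is out (within 3 mm); the scoop stands upright on the bench (within 0.08 rad and 4 mm), at rest (x of block1_center in the frame of cell between -0.043 and 0.043 m and y of block1_center in the frame of cell between -0.043 and 0.043 m and z of block1_center in the frame of cell between 0 and 0.032 m and x of block2_center in the frame of cell between -0.043 and 0.043 m and y of block2_center in the frame of cell between -0.043 and 0.043 m and z of block2_center in the frame of cell between 0 and 0.032 m and y of block3_center in the frame of outlet between 0.026 and 0.04 m and x of block3_center in the frame of outlet between -0.01 and 0.01 m and z of each of block3_center, block4_center in the frame of outlet above 0 m and y of block4_center in the frame of outlet between 0.026 and 0.04 m and x of block4_center in the frame of outlet between -0.01 and 0.01 m and value of joint slide below 0.003 m and linear speed of each of block1, block2, scoop below 0.02 m/s and angle between scoop_bed's own z axis and vertical below 0.08 rad and height (world z) of scoop_bed between -0.002 and 0.006 m); the robot touches nothing.
It fails at once if a finger touches a terminal block (contact force between the fingers and block1 above 0.5 N or contact force between the fingers and block2 above 0.5 N or contact force between the fingers and block3 above 0.5 N or contact force between the fingers and block4 above 0.5 N).
It fails at once if a bystander or another part in the kit box is moved more than 30 mm (distance of any of gland, sleeve, clip, tape, driver, can from where it was at the start of the episode above 0.03 m).
It also fails if it takes over 64 s, if anything falls off the work surface, if the arm or the gripper's body presses on something with over 40 N, if the wrist force passes 120 N, or if a joint passes its speed limit or range.

## Working session

There is one attempt and no reset: what is moved stays moved. The work goes in short steps, Python scripts to look and compute and a tool call to move; the robot and the scene stay as the last step left them, time stands still between calls to the robot, and variables do not carry over. Pictures are saved under pics/ and viewed, and the job is handed in when it is done.

Besides the shell and the picture viewer there is one more tool, called as a command line: name --pt "numbers of a row" for each row, then --argument value for the rest. servo_tool: Moves the arm, as the interface text tells. Its arguments: {"type":"object","properties":{"motion":{"type":"array"},"grip_force":{"type":"number"}},"required":["motion"]}

```bash
ls; mkdir -p pics
python3 - <<'E'
from station import manip
import cv2,pickle
print(manip.sense())
for n in("scene","top","wrist"):
    s=manip.snapshot(n);pickle.dump(s,open(f"pics/{n}0.pkl","wb"));cv2.imwrite(f"pics/{n}0.png",s["frame"][:,:,::-1])
    print(n,s["mtx"].tolist(),s["world_from_camera"].round(4).tolist(),[k for k in s])
E
```

```text
pics
{'t': 0.0, 'q': array([-1.48252517e+00,  5.28482225e-01,  1.43387387e+00, -1.50604918e-05,
        1.18139808e+00, -1.78519840e-01]), 'qd': array([ 8.87466760e-04,  1.53386940e-04,  2.44844193e-04,  7.73603799e-05,
       -2.43537274e-03,  7.24336124e-04]), 'tau': array([-8.24470135e-04, -4.42353487e+01, -1.78024185e+01, -2.28643626e-04,
        8.46963987e-03,  1.21415718e-05]), 'tcp_pos': array([ 0.16472289, -0.60217512,  0.23033279]), 'tool_rot': array([ 9.91115046e-01,  1.33002998e-01,  4.17956775e-05, -1.07997341e-03]), 'force': array([-0.52633098,  0.6705199 , -0.25051951]), 'ft_torque': array([ 0.00073528, -0.01290657,  0.02508324]), 'finger_gap': 0.9952250662883496}
scene [[405.500970040805, 0.0, 319.54083974614343], [0.0, 405.500970040805, 204.0477412928871], [0.0, 0.0, 1.0]] [[0.1374, -0.7009, 0.6999, 1.2026], [0.9904, 0.0884, -0.1059, -0.1425], [0.0123, 0.7078, 0.7063, 0.8093], [0.0, 0.0, 0.0, 1.0]] ['frame', 'mtx', 'world_from_camera']
top [[390.90318664115364, 0.0, 321.125121207721], [0.0, 390.90318664115364, 201.34895110895837], [0.0, 0.0, 1.0]] [[-0.0139, 0.9736, -0.2278, 0.2669], [-0.9999, -0.0122, 0.0091, -0.0298], [0.0061, 0.2279, 0.9737, 1.0989], [0.0, 0.0, 0.0, 1.0]] ['frame', 'mtx', 'world_from_camera']
wrist [[319.4583523869061, 0.0, 324.11464384821284], [0.0, 319.4583523869061, 192.21530095183974], [0.0, 0.0, 1.0]] [[0.2631, 0.9153, 0.305, 0.2439], [-0.9648, 0.2501, 0.0816, -0.5817], [-0.0016, -0.3157, 0.9489, 0.3737], [0.0, 0.0, 0.0, 1.0]] ['frame', 'mtx', 'world_from_camera']
```

View pics/scene0.png

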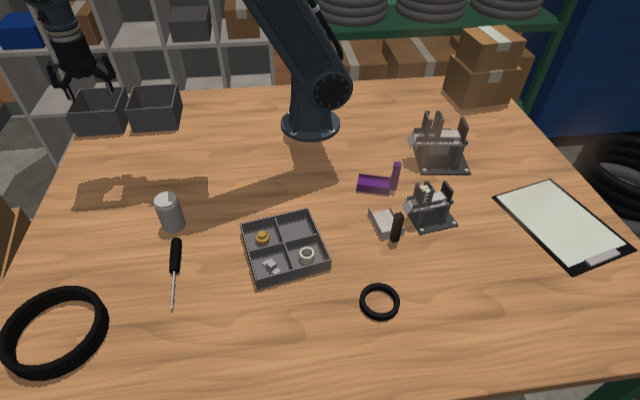

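View pics/top0.png

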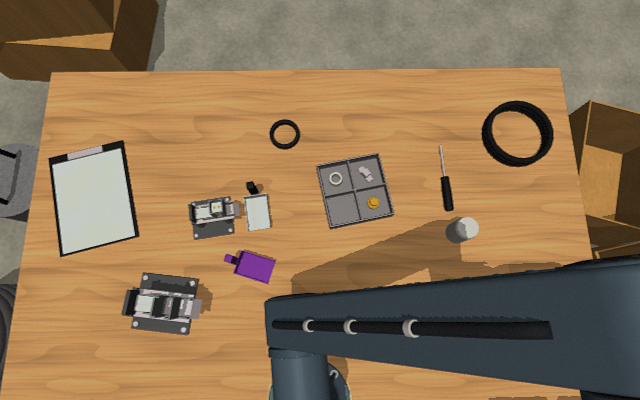

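View pics/wrist0.png

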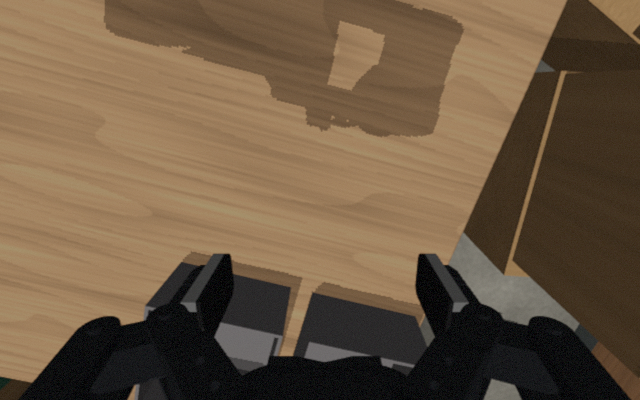

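Candidates in the top view: the dispenser at (213,215) and a larger dispenser at (165,303). Scoops are silver with a black handle at (257,212) and purple at (254,265). The smaller dispenser, with the silver scoop at its outlet, fits the description. I'll confirm it in enlarged crops.

```bash
cat > h.py <<'E'
import pickle,cv2,numpy as np
def load(n): return pickle.load(open(f"pics/{n}.pkl","rb"))
def crop(n,x0,y0,x1,y1,k,out):
    f=load(n)["frame"][y0:y1,x0:x1,::-1]
    cv2.imwrite(out,cv2.resize(f,None,fx=k,fy=k,interpolation=cv2.INTER_CUBIC))
def ray(s,u,v):
    T=s["world_from_camera"];K=s["mtx"]
    d=T[:3,:3]@np.array([(u-K[0,2])/K[0,0],-(v-K[1,2])/K[1,1],-1]);return T[:3,3],d
def atz(s,u,v,z):
    o,d=ray(s,u,v);return o+d*(z-o[2])/d[2]
def proj(s,p):
    T=s["world_from_camera"];K=s["mtx"];p=np.atleast_2d(p)
    c=(p-T[:3,3])@T[:3,:3];return np.c_[K[0,0]*c[:,0]/-c[:,2]+K[0,2],-K[1,1]*c[:,1]/-c[:,2]+K[1,2]]
E
python3 - <<'E'
from h import *
crop("top0",180,170,400,250,3.6,"pics/c1.png")
crop("scene0",350,100,480,250,5,"pics/c2.png") 
crop("scene0",340,150,470,250,6,"pics/c2.png")
crop("scene0",230,200,340,295,7,"pics/c3.png")
E
```

```text
(no output)
```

View pics/c1.png

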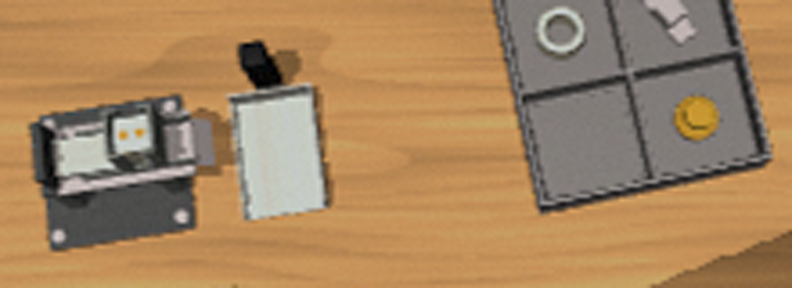

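View pics/c2.png

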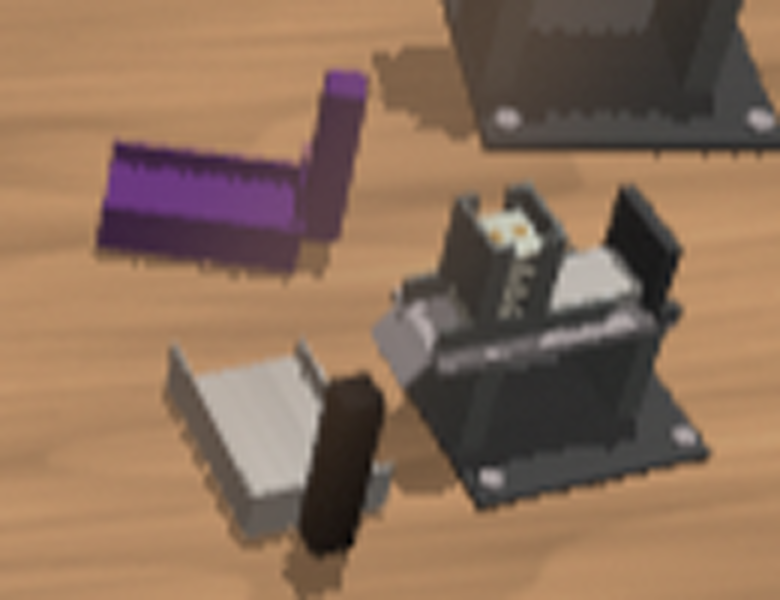

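View pics/c3.png

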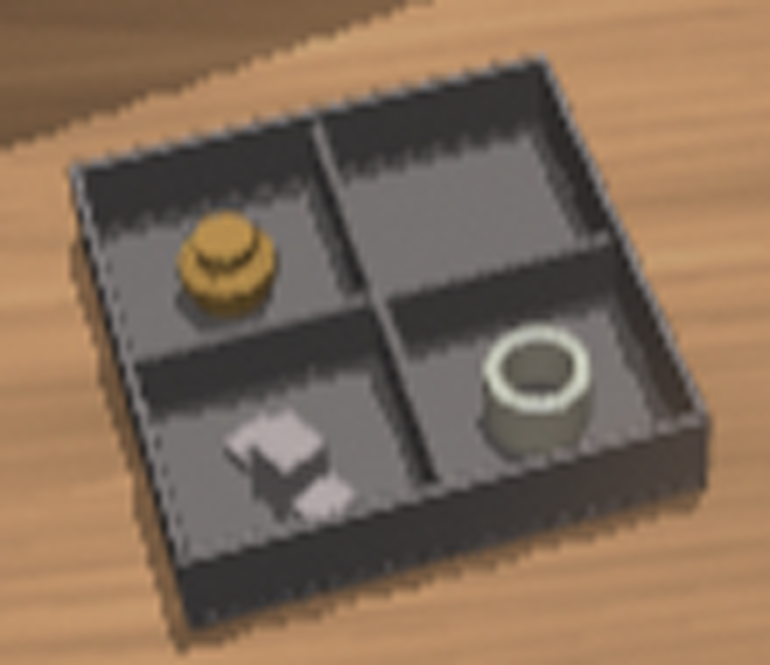

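Confirmed. The small dispenser is at top (213,215) with its tab at (191,212), and the silver scoop is at (257,212) with its handle top at about (250,184). The empty cell is at top (343,208), nearest the robot and on the +y side. Next I'll fit the poses from picks in both views.

```bash
cat > fit.py <<'E'
from h import *
from scipy.optimize import least_squares
T=load("top0");S=load("scene0")
ct=lambda u,v:((u+.5)/3.6-.5+180,(v+.5)/3.6-.5+170)
c2=lambda u,v:((u+.5)/6-.5+340,(v+.5)/6-.5+150)
c3=lambda u,v:((u+.5)/7-.5+230,(v+.5)/7-.5+200)
def fit(name,obs,x0):
    L=np.array([o[0] for o in obs],float)/1000
    def W(p):
        c,s=np.cos(p[2]),np.sin(p[2]);return L@np.array([[c,s,0],[-s,c,0],[0,0,1]])+[p[0],p[1],0]
    def r(p):
        w=W(p);return np.concatenate([proj(o[1],w[i])[0]-o[2] for i,o in enumerate(obs)])
    R=least_squares(r,x0,loss="soft_l1");print(name,R.x.round(4));print(r(R.x).reshape(-1,2).round(1).tolist());return R.x
if __name__=="__main__":
    # kit frame: x ~ world x
    fit("kit",[((0,0,40),T,ct(628,75)),((-92,92,40),T,ct(540,210)),((-92,-92,40),T,ct(770,160)),
     ((0,92,40),T,ct(523,97)),
     ((-92,-92,40),S,c3(75,170)),((-92,92,40),S,c3(543,60)),((92,92,40),S,c3(707,418)),((92,-92,40),S,c3(185,565)),((0,0,40),S,c3(372,300))],[.5,-.08,.1])
    fit("scoop",[((58,0,95),T,ct(252,50)),((58,0,95),S,c2(357,385)),
     ((48,33,14),T,ct(230,97)),((48,-33,28),T,ct(315,88)),((-48,33,0),T,ct(247,218)),((-48,-33,2),T,ct(328,208)),
     ],[.45,.12,.1])
    # dispenser: origin under outlet
    fit("disp",[((0,33,124),T,ct(132,134)),((-18,15,124),S,c2(463,195)),((18,15,124),S,c2(505,325-85)),((-18,51,124),S,c2(520,185)),((18,51,124),S,c2(565,240)),
      ((0,-13,51),S,c2(398,355))],[.45,.2,.1])
E
python3 fit.py
python3 - <<'E'
from h import *
crop("scene0",398,170,462,235,9,"pics/c4.png")
crop("top0",183,180,275,245,8,"pics/c5.png")
E
```

```text
kit [ 0.5521 -0.1331  0.2031]
[[0.1, -2.6], [-0.2, -1.5], [0.8, -1.7], [-2.7, -1.9], [-1.6, -1.4], [-0.2, -2.1], [0.7, -1.1], [-0.9, -0.9], [0.5, -2.8]]
scoop [0.4938 0.1424 0.1266]
[[0.2, 0.5], [-1.4, -0.2], [0.0, 0.1], [-1.2, -1.8], [-0.5, 0.2], [0.1, -0.3]]
disp [0.496  0.2024 0.2701]
[[-2.2, -1.2], [-1.8, -0.3], [-0.9, 1.1], [0.6, -2.2], [1.3, -2.6], [-1.2, 0.8]]
```

View pics/c4.png

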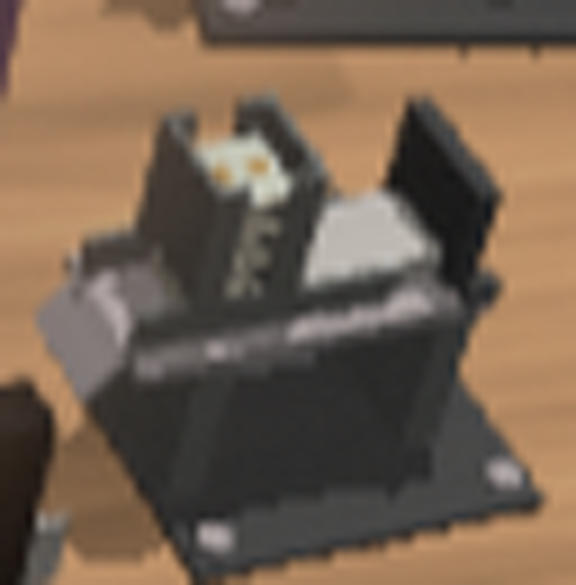

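View pics/c5.png

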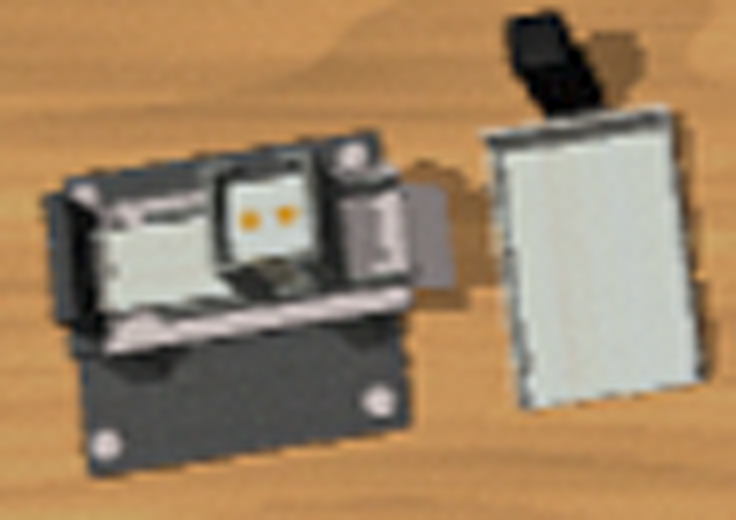

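```bash
cat > fit2.py <<'E'
from h import *
from scipy.optimize import least_squares
T=load("top0");S=load("scene0")
a=lambda u,v:((u+.5)/9-.5+398,(v+.5)/9-.5+170)
b=lambda u,v:((u+.5)/8-.5+183,(v+.5)/8-.5+180)
# (x,y,z,flag d)
obs=[(-22,-8,107,1,S,a(420,92)),(22,-8,107,1,S,a(497,198)),(-22,0,107,1,T,b(58,327)),(22,0,107,1,T,b(44,197)),
(0,33,124,0,T,b(266,215)),(18,15,124,0,T,b(305,170)),(18,51,124,0,T,b(215,180)),(-18,15,124,0,S,a(172,110)),(-18,51,124,0,S,a(262,97)),(18,51,124,0,S,a(325,175)),(18,15,124,0,S,a(222,200))]
def r(p):
    c,s=np.cos(p[2]),np.sin(p[2]);o=[]
    for x,y,z,f,C,px in obs:
        x,y,z=x/1e3,y/1e3+f*p[3],z/1e3
        o.append(proj(C,[p[0]+c*x-s*y,p[1]+s*x+c*y,z])[0]-px)
    return np.concatenate(o)
R=least_squares(r,[.48,.2,.14,.1],loss="soft_l1");p=R.x;print(p.round(4));print(r(p).reshape(-1,2).round(1).tolist())
print("tab",p[0]-np.sin(p[2])*p[3],p[1]+np.cos(p[2])*p[3])
for C,f in((S,a),(T,b)):
  pass
E
python3 fit2.py
```

```text
[0.4931 0.1991 0.156  0.1085]
[[-2.1, -0.5], [-2.2, -1.3], [-1.4, -0.7], [-1.2, -0.9], [-0.7, -1.1], [0.6, -3.4], [-2.1, -2.4], [-2.3, -0.4], [0.5, -1.5], [0.2, -1.0], [-1.3, -1.1]]
tab 0.4762435560168475 0.3062300579905599
```

servo_tool --pt "39 -1.3 0 0 0 -0.065 -1" --pt "39 -1.3 0 0 0 -0.065 -1" --pt "39 -1.3 0 0 0 -0.065 -1" --pt "39 -1.3 0 0 0 -0.065 -1" --pt "39 -1.3 0 0 0 -0.065 -1" --pt "39 -1.3 0 0 0 -0.065 -1" --pt "39 -1.3 0 0 0 -0.065 -1" --pt "39 -1.3 0 0 0 -0.065 -1" --pt "39 -1.3 0 0 0 -0.065 -1" --pt "39 -1.3 0 0 0 -0.065 -1"

```text
t: 0.98
tcp_pos: [0.4868, -0.3862, 0.2255]
tool_rot: [0.894, 0.448, -0.001, -0.001]
force: [1.4, -0.3, 0.1]
finger_gap: 0.001
```

servo_tool --pt "39 -2 0 0 0 -0.065 -1" --pt "39 -2 0 0 0 -0.065 -1" --pt "39 -2 0 0 0 -0.065 -1" --pt "39 -2 0 0 0 -0.065 -1" --pt "39 -2 0 0 0 -0.065 -1" --pt "39 -2 0 0 0 -0.065 -1" --pt "39 -2 0 0 0 -0.065 -1" --pt "39 -2 0 0 0 -0.065 -1" --pt "39 -2 0 0 0 -0.065 -1" --pt "39 -2 0 0 0 -0.065 -1"

```text
t: 1.82
tcp_pos: [0.602, -0.0006, 0.2216]
tool_rot: [0.692, 0.722, -0.0, -0.0]
force: [0.5, 1.1, 0.5]
finger_gap: 0.003
```

```bash
cat >> h.py <<'E'
def snap(n,name):
    from station import manip
    s=manip.snapshot(n);pickle.dump(s,open(f"pics/{name}.pkl","wb"));cv2.imwrite(f"pics/{name}.png",s["frame"][:,:,::-1]);return s
def to(tgt,yaw=None):
    "remaining shift in tool mm and yaw about tool z"
    from station import manip
    from scipy.spatial.transform import Rotation as R
    s=manip.sense();r=R.from_quat(s["tool_rot"]);M=r.as_matrix()
    y=np.arctan2(M[1,0],M[0,0])
    print("t",s["t"],"tcp",s["tcp_pos"].round(4),"yaw",y.round(3),"shift",(M.T@(np.array(tgt)-s["tcp_pos"])*1000).round(1),"rz",None if yaw is None else round(-(yaw-y),3),"q",s["q"].round(2),"F",s["force"].round(1),"z_t",M[:,2].round(3),"gap",round(s["finger_gap"],3))
E
python3 -c "
from h import *
snap('wrist','w1');to([.469,.351,.2],1.70)"
```

```text
t 1.8667 tcp [0.6001 0.0077 0.2214] yaw 1.621 shift [ 349.2 -113.7   24.2] rz -0.079 q [-0.18  0.51  1.5   0.01  1.14 -0.23] F [-1.5  3.4 -0.2] z_t [-0.004  0.007 -1.   ] gap 0.004
```

View pics/w1.png

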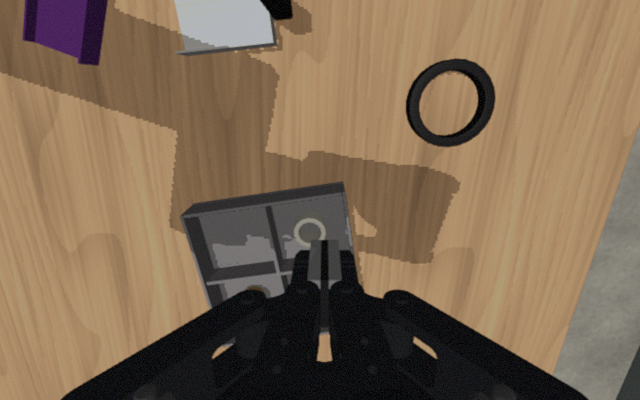

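The wrist view shows the kit corner at (265,250), the silver scoop at (230,25) and the shut fingers. I'll go above the dispenser.

servo_tool --pt "32 -19 0 0 0 -0.013 -1" --pt "32 -19 0 0 0 -0.013 -1" --pt "32 -19 0 0 0 -0.013 -1" --pt "32 -19 0 0 0 -0.013 -1" --pt "32 -19 0 0 0 -0.013 -1" --pt "32 -19 0 0 0 -0.013 -1" --pt "0 0 0 0 0 0 -1"

```text
t: 2.45
tcp_pos: [0.4665, 0.1939, 0.2202]
tool_rot: [0.658, 0.753, 0.001, -0.004]
force: [0.5, -1.5, -0.6]
finger_gap: 0.0
```

```bash
python3 -c "
from h import *
snap('wrist','w2');to([.469,.351,.2],1.70)"
```

```text
t 2.5 tcp [0.469  0.1922 0.2205] yaw 1.705 shift [157.2  21.3  21.2] rz 0.005 q [0.17 0.38 1.74 0.01 1.02 0.03] F [-0.8  0.3 -0.3] z_t [-0.002  0.005 -1.   ] gap -0.003
```

View pics/w2.png

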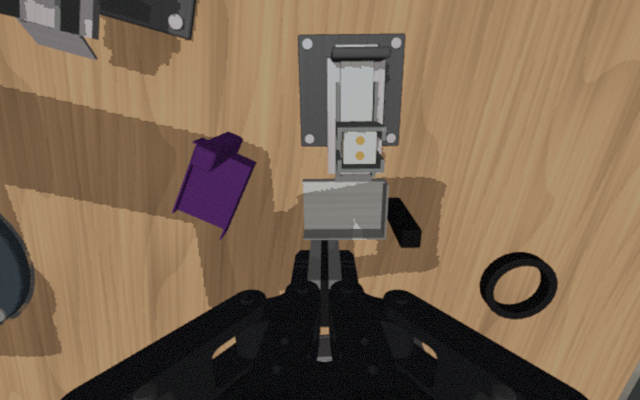

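Run:
```python
from h import *
crop("w2",280,20,440,260,2.5,"pics/c6.png")
crop("w2",290,20,430,170,5,"pics/c7.png")
crop("w2",290,160,430,260,5,"pics/c8.png")
```

```text
(no output)
```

View pics/c7.png

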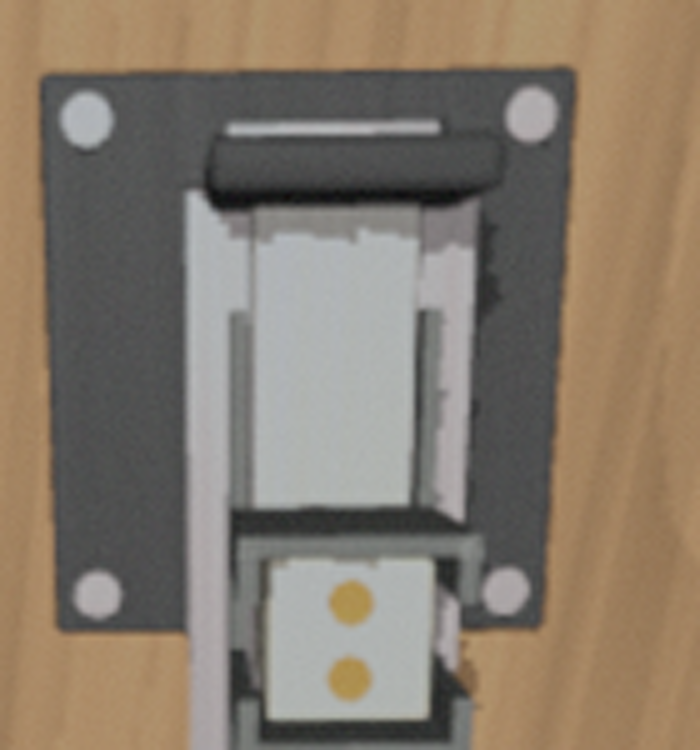

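View pics/c8.png

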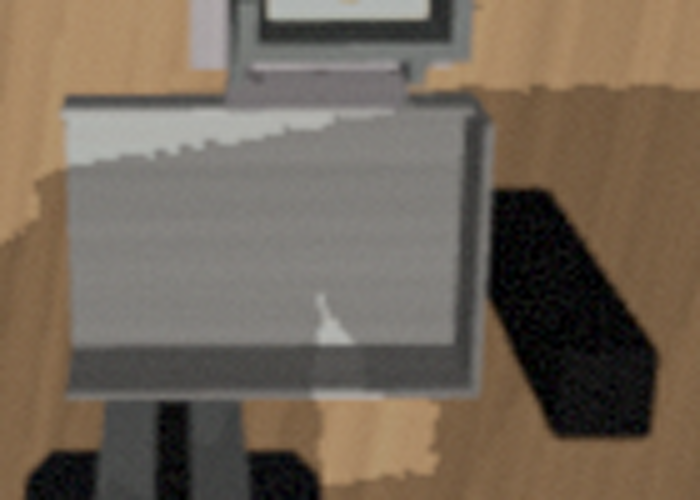

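```bash
cat > fit3.py <<'E'
from fit import *
W=load("w2")
a=lambda u,v:((u+.5)/9-.5+398,(v+.5)/9-.5+170)
b=lambda u,v:((u+.5)/8-.5+183,(v+.5)/8-.5+180)
w7=lambda u,v:((u+.5)/5-.5+290,(v+.5)/5-.5+20)
w8=lambda u,v:((u+.5)/5-.5+290,(v+.5)/5-.5+160)
sc=[((58,0,95),T,ct(252,50)),((58,0,95),S,c2(357,385)),
     ((48,33,14),T,ct(230,97)),((48,-33,28),T,ct(315,88)),((-48,33,0),T,ct(247,218)),((-48,-33,2),T,ct(328,208))]
sw=[((-48,-33,28),W,w8(68,397)),((48,-33,28),W,w8(480,397)),((-48,33,14),W,w8(65,97)),((48,33,28),W,w8(490,118)),((58,0,95),W,w8(605,395))]
fit("scoop all",sc+sw,[.45,.12,.1]);fit("scoop wrist",sw,[.45,.12,.1])
ds=[(-22,-8,107,1,S,a(420,92)),(22,-8,107,1,S,a(497,198)),(-22,0,107,1,T,b(58,327)),(22,0,107,1,T,b(44,197)),
(0,33,124,0,T,b(266,215)),(-18,15,124,0,S,a(172,110)),(-18,51,124,0,S,a(262,97)),(18,51,124,0,S,a(325,175)),(18,15,124,0,S,a(222,200))]
dw=[(-22,0,107,1,W,w7(215,135)),(22,0,107,1,W,w7(500,133)),(-18,51,124,0,W,w7(238,535)),(18,51,124,0,W,w7(484,535)),(-18,15,124,0,W,w7(232,755)),(18,15,124,0,W,w7(470,755))]
for n,obs in(("all",ds+dw),("wrist",dw)):
  def r(p):
    c,s=np.cos(p[2]),np.sin(p[2]);o=[]
    for x,y,z,f,C,px in obs:
        x,y,z=x/1e3,y/1e3+f*p[3],z/1e3
        o.append(proj(C,[p[0]+c*x-s*y,p[1]+s*x+c*y,z])[0]-px)
    return np.concatenate(o)
  p=least_squares(r,[.48,.2,.14,.1],loss="soft_l1").x;print("disp",n,p.round(4),r(p).reshape(-1,2).round(1).tolist())
  print("tab",p[0]-np.sin(p[2])*p[3],p[1]+np.cos(p[2])*p[3])
E
python3 fit3.py
```

```text
scoop all [0.4957 0.1438 0.1383]
[[-0.5, -0.1], [-0.3, 0.3], [-0.6, -0.4], [-1.9, -2.5], [-0.8, -0.4], [-0.2, -1.2], [-0.9, -0.3], [-0.5, -0.4], [-0.9, 1.7], [0.8, 0.8], [-0.0, 0.0]]
scoop wrist [0.496  0.1442 0.1376]
[[-0.6, -0.6], [-0.2, -0.6], [-0.6, 1.4], [1.1, 0.6], [0.4, -0.2]]
disp all [0.4942 0.1999 0.1421 0.1065] [[-2.0, 0.2], [-2.2, -0.5], [-1.1, -1.7], [-0.7, -1.9], [-1.0, -1.7], [-1.7, -0.1], [1.1, -1.1], [0.7, -0.6], [-0.9, -0.8], [-1.3, 0.0], [1.5, -0.1], [-0.1, -0.9], [-0.6, -1.3], [0.9, 2.3], [-0.2, 2.0]]
tab 0.479070186174335 0.3053232152758208
disp wrist [0.494  0.2001 0.1381 0.1062] [[-1.0, -0.0], [1.8, 0.1], [-0.0, -1.3], [-0.5, -1.5], [0.8, 1.9], [-0.3, 1.8]]
tab 0.4793320409970355 0.3053084155117364
```

```bash
python3 -c "
from h import *
to([.473,.349,.08],1.709)"
```

```text
t 2.5 tcp [0.469  0.1922 0.2205] yaw 1.705 shift [154.1  25.2 141.2] rz -0.004 q [0.17 0.38 1.74 0.01 1.02 0.03] F [-0.8  0.3 -0.3] z_t [-0.002  0.005 -1.   ] gap -0.003
```

servo_tool --pt "32 5 0 0 0 0 -1" --pt "32 5 0 0 0 0 -1" --pt "32 5 0 0 0 0 -1" --pt "32 5 0 0 0 0 -1" --pt "28 5 0 0 0 0 -1" --pt "0 0 35 0 0 0 -1" --pt "0 0 35 0 0 0 -1" --pt "0 0 35 0 0 0 -1" --pt "0 0 0 0 0 0 -1"

```text
t: 3.25
tcp_pos: [0.4887, 0.3544, 0.1154]
tool_rot: [0.662, 0.75, 0.009, 0.003]
force: [-1.1, -1.6, -0.0]
finger_gap: 0.001
```

```bash
python3 -c "
from h import *
to([.473,.349,.08],1.709);snap('scene','s2');crop('s2',370,130,500,250,6,'pics/c9.png')"
```

```text
t 3.25 tcp [0.4887 0.3544 0.1154] yaw 1.696 shift [ -3.7 -16.9  35.1] rz -0.013 q [0.44 0.64 1.6  0.   0.88 0.32] F [-1.1 -1.6 -0. ] z_t [ 0.017  0.009 -1.   ] gap 0.001
```

View pics/c9.png

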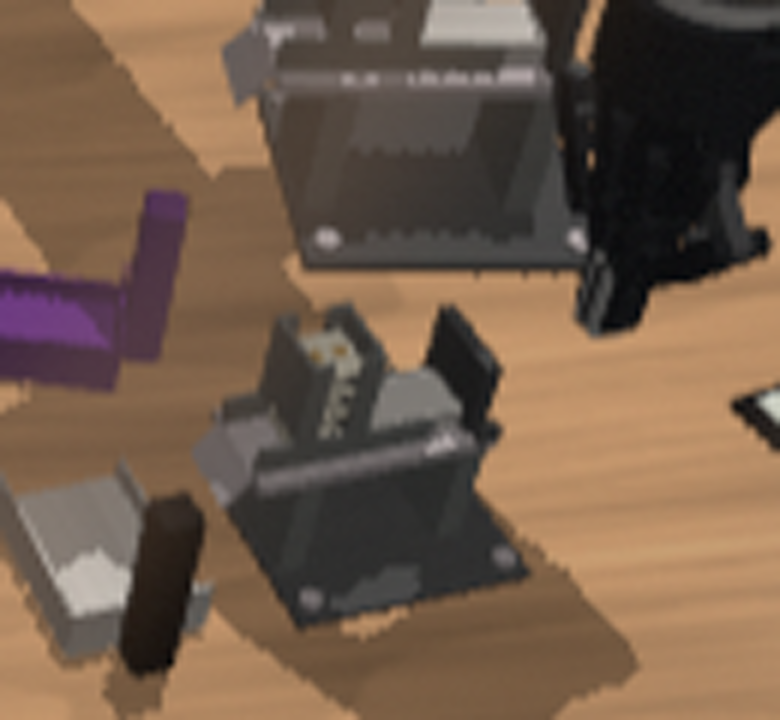

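servo_tool --pt "-1 -9 18 0.018 -0.007 -0.013 -1" --pt "-1 -8 17 0 0 0 -1" --pt "0 0 0 0 0 0 -1"

```text
t: 3.55
tcp_pos: [0.4811, 0.3509, 0.0875]
tool_rot: [0.658, 0.753, 0.006, 0.003]
force: [-0.0, -1.2, 0.4]
finger_gap: 0.001
```

```bash
python3 -c "
from h import *
to([.473,.349,.08],1.709)"
```

```text
t 3.55 tcp [0.4811 0.3509 0.0875] yaw 1.705 shift [-0.8 -8.4  7.3] rz -0.004 q [ 0.44  0.68  1.63 -0.    0.82  0.31] F [-0.  -1.2  0.4] z_t [ 0.013  0.005 -1.   ] gap 0.001
```

servo_tool --pt "-3 -9 7 0.012 -0.01 -0.004 -1" --pt "-6 -3 4 0 0 0 -1" --pt "-8 0 0 0 0 0 -1" --pt "-6 0 0 0 0 0 -1"

```text
t: 3.88
tcp_pos: [0.4779, 0.3263, 0.0825]
tool_rot: [0.657, 0.754, 0.004, 0.006]
force: [-0.6, -0.5, 0.1]
finger_gap: -0.002
```

```bash
python3 -c "
from h import *
to([.479,.3053,.08],1.709)"
```

```text
t 3.8833 tcp [0.4779 0.3263 0.0825] yaw 1.709 shift [-20.9  -1.8   2.6] rz -0.0 q [ 0.41  0.67  1.68 -0.01  0.78  0.28] F [-0.6 -0.5  0.1] z_t [ 0.014 -0.002 -1.   ] gap -0.002
```

servo_tool --pt "-8 0 1 0.01 0 0 -1" --pt "-8 0 0 0 0 0 -1" --pt "-8 0 0 0 0 0 -1" --pt "-8 0 0 0 0 0 -1" --pt "-8 0 0 0 0 0 -1"

```text
t: 4.3
tcp_pos: [0.4844, 0.2886, 0.0838]
tool_rot: [0.66, 0.751, 0.006, -0.001]
force: [-1.4, 8.7, -3.7]
finger_gap: -0.004
```

```bash
python3 -c "
from h import *
to([.479,.3053,.08],1.709)"
```

```text
t 4.3 tcp [0.4844 0.2886 0.0838] yaw 1.701 shift [17.3 -3.2  3.9] rz -0.008 q [0.34 0.65 1.71 0.01 0.76 0.2 ] F [-1.4  8.7 -3.7] z_t [ 0.006  0.01  -1.   ] gap -0.004
```

servo_tool --pt "-7 0 1 0 0 0 -1" --pt "-7 0 1 0 0 0 -1" --pt "-5 0 0 0 0 0 -1"

```text
t: 4.55
tcp_pos: [0.4862, 0.2802, 0.084]
tool_rot: [0.666, 0.746, 0.016, -0.01]
force: [-4.6, 28.6, -10.8]
finger_gap: 0.002
```

```bash
python3 -c "
from h import *
to([.479,.3053,.08],1.709);snap('scene','s3');crop('s3',360,130,490,250,6,'pics/c10.png')"
```

```text
t 4.55 tcp [0.4862 0.2802 0.084 ] yaw 1.684 shift [25.6 -4.4  4.8] rz -0.025 q [0.31 0.65 1.73 0.05 0.74 0.16] F [ -4.6  28.6 -10.8] z_t [ 0.007  0.036 -0.999] gap 0.002
```

View pics/c10.png

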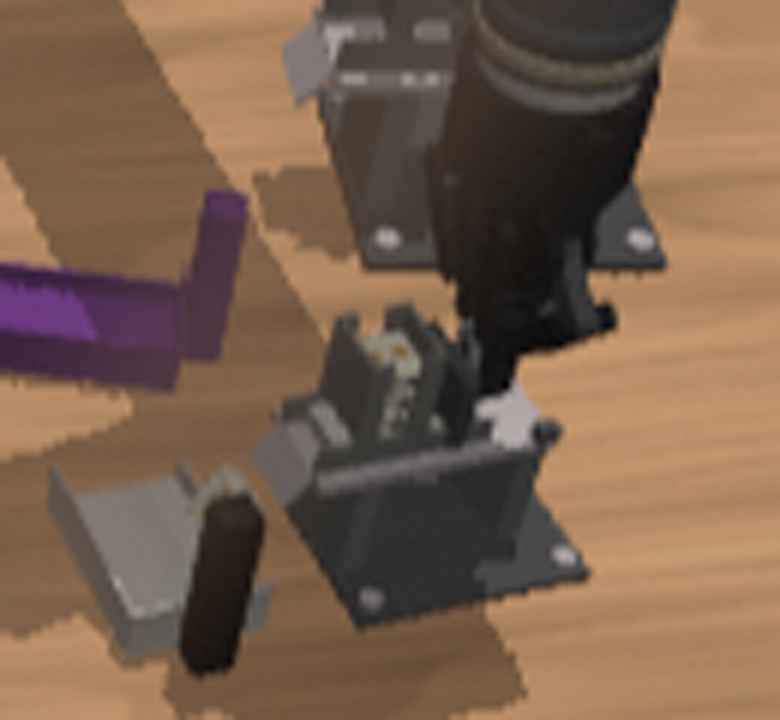

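Full stop reached: force rose to 28 N, and block 1 is visible in the scoop at about (228,490) in the crop. I'll retract.

servo_tool --pt "12 0 0 0.01 -0.035 -0.02 -1" --pt "14 -1 2 0 0 0 -1" --pt "14 -1 2 0 0 0 -1" --pt "10 -1 0 0 0 0 -1" --pt "0 0 0 0 0 0 -1" --pt "0 0 0 0 0 0 -1" --pt "0 0 0 0 0 0 -1"

```text
t: 5.18
tcp_pos: [0.4789, 0.3324, 0.0828]
tool_rot: [0.66, 0.752, 0.004, -0.0]
force: [-0.1, 0.2, 0.0]
finger_gap: -0.003
```

```bash
python3 -c "
from h import *
to([.479,.3053,.08],1.709);snap('scene','s4');crop('s4',360,130,490,250,6,'pics/c11.png')"
```

```text
t 5.1833 tcp [0.4789 0.3324 0.0828] yaw 1.701 shift [-26.9  -3.5   2.6] rz -0.008 q [0.41 0.67 1.66 0.01 0.8  0.28] F [-0.1  0.2  0. ] z_t [ 0.005  0.007 -1.   ] gap -0.003
```

View pics/c11.png

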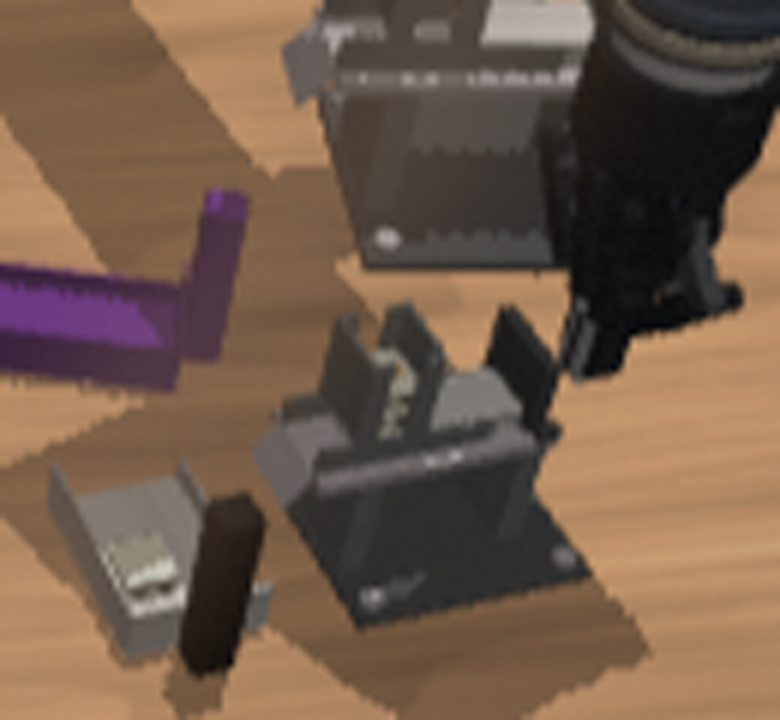

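The slide is back out. Block 1 lies in the scoop at crop (142,570), and the stack in the magazine has dropped by one. Now the second push.

servo_tool --pt "-9 -2 1 0 0 0 -1" --pt "-9 -1 1 0 0 0 -1" --pt "-9 0 0 0 0 0 -1" --pt "-9 0 0 0 0 0 -1" --pt "-9 0 0 0 0 0 -1" --pt "-8 0 0 0 0 0 -1"

```text
t: 5.73
tcp_pos: [0.4845, 0.2799, 0.0813]
tool_rot: [0.664, 0.748, 0.012, -0.004]
force: [-2.4, 16.4, 2.9]
finger_gap: -0.001
```

servo_tool --pt "-7 0 1 0 0 0 -1" --pt "-5 0 0 0 0 0 -1"

```text
t: 5.9
tcp_pos: [0.4848, 0.2804, 0.0819]
tool_rot: [0.671, 0.741, 0.023, -0.013]
force: [-2.9, 26.2, -9.0]
finger_gap: -0.003
```

servo_tool --pt "12 0 0 0.01 -0.04 -0.03 -1" --pt "14 -1 0 0 0 0 -1" --pt "14 -1 0 0 0 0 -1" --pt "14 -1 0 0 0 0 -1" --pt "10 0 0 0 0 0 -1" --pt "0 0 0 0 0 0 -1" --pt "0 0 0 0 0 0 -1"

```text
t: 6.48
tcp_pos: [0.4734, 0.3424, 0.0828]
tool_rot: [0.663, 0.749, 0.007, -0.003]
force: [-0.2, -0.5, 0.2]
finger_gap: 0.001
```

```bash
python3 -c "
from h import *
to([.479,.3053,.08],1.709);snap('scene','s5');crop('s5',360,130,490,250,6,'pics/c12.png')"
```

```text
t 6.4833 tcp [0.4734 0.3424 0.0828] yaw 1.692 shift [-37.6   1.1   2.3] rz -0.017 q [0.43 0.67 1.66 0.02 0.79 0.3 ] F [-0.2 -0.5  0.2] z_t [ 0.004  0.014 -1.   ] gap 0.001
```

View pics/c12.png

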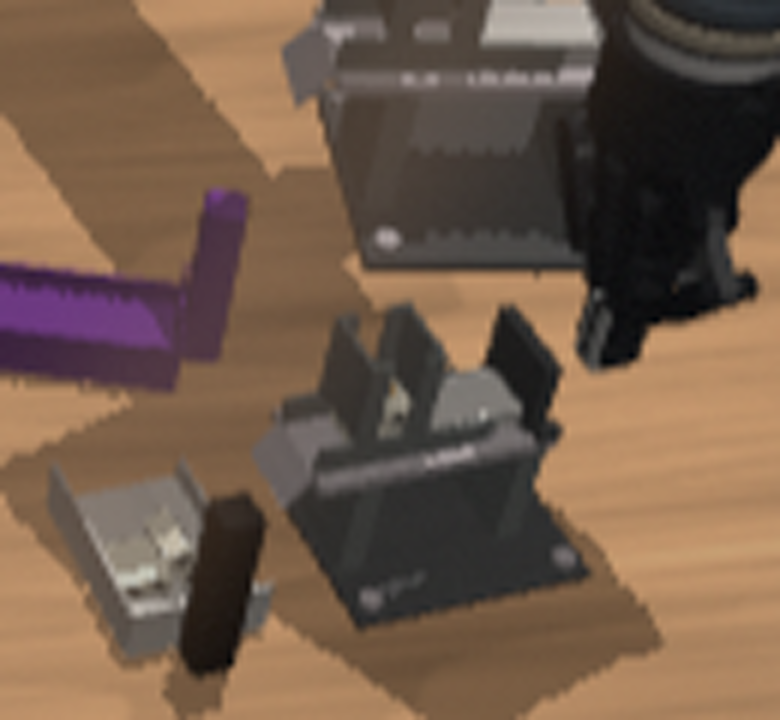

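The slide is out, with two blocks in the scoop at crop (140,565) and (175,540). Next: rise and go over the handle.

servo_tool --pt "0 0 -40 0.01 -0.01 -0.01 0" --pt "0 0 -40 0 0 0 0" --pt "-20 6 -30 0 0 0 0" --pt "-32 10 0 0 0 0 0" --pt "-32 10 0 0 0 0 0" --pt "-32 10 0 0 0 0 0" --pt "-32 10 0 0 0 0 0" --pt "-20 6 0 0 0 0 0" --pt "0 0 0 0 0 0 0"

```text
t: 7.28
tcp_pos: [0.5494, 0.1644, 0.1942]
tool_rot: [0.661, 0.75, -0.006, -0.002]
force: [0.1, 0.3, 0.1]
finger_gap: 0.494
```

```bash
python3 -c "
from h import *
to([.5535,.152,.061],1.709);snap('wrist','w3')"
```

```text
t 7.2833 tcp [0.5494 0.1644 0.1942] yaw 1.697 shift [-12.1   4.1 133.3] rz -0.012 q [ 0.1   0.51  1.59 -0.01  1.05 -0.02] F [0.1 0.3 0.1] z_t [-0.011 -0.006 -1.   ] gap 0.494
```

View pics/w3.png

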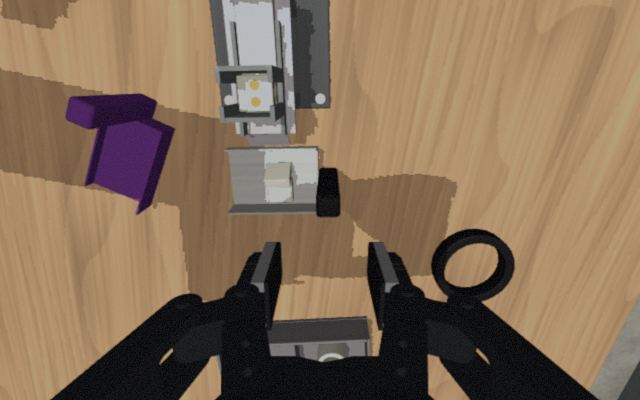

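Run:
```python
from h import *
s=load("w3")
c,sn=np.cos(.138),np.sin(.138)
for l in [(48,-10,95),(68,-10,95),(48,10,95),(68,10,95),(48,-33,28),(-48,-33,28),(-48,33,14)]:
    x,y,z=np.array(l)/1e3;print(l,proj(s,[.496+c*x-sn*y,.144+sn*x+c*y,z]).round(1))
crop("w3",200,120,360,230,5,"pics/c13.png")
```

```text
(48, -10, 95) [[315.7 217.7]]
(68, -10, 95) [[340.  217.5]]
(48, 10, 95) [[315.2 194.7]]
(68, 10, 95) [[340.1 194.5]]
(48, -33, 28) [[318.5 212.5]]
(-48, -33, 28) [[227.  213.1]]
(-48, 33, 14) [[224.  148.2]]
```

View pics/c13.png

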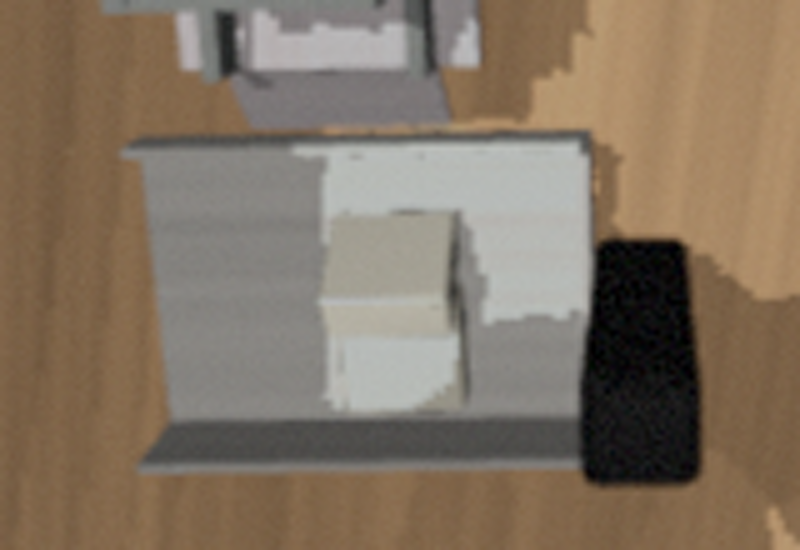

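Scoop unmoved: the handle top is at (328,206), as predicted. Blocks are side by side in the tray. Descending.

servo_tool --pt "-13 4 20 -0.012 0.005 -0.012 0" --pt "-2 1 25 0 0 0 0" --pt "0 0 25 0 0 0 0" --pt "0 0 0 0 0 0 0"

```text
t: 7.67
tcp_pos: [0.5549, 0.1508, 0.124]
tool_rot: [0.658, 0.753, 0.002, -0.0]
force: [-0.7, -0.1, -0.2]
finger_gap: 0.5
```

```bash
python3 -c "
from h import *
to([.5535,.152,.061],1.709)"
```

```text
t 7.6667 tcp [0.5549 0.1508 0.124 ] yaw 1.707 shift [ 1.2 -1.4 63. ] rz -0.002 q [ 0.07  0.6   1.66  0.    0.88 -0.07] F [-0.7 -0.1 -0.2] z_t [ 0.003  0.003 -1.   ] gap 0.5
```

servo_tool --pt "1 -1 20 0 0 0 0" --pt "0 0 20 0 0 0 0" --pt "0 0 20 0 0 0 0" --pt "0 0 5 0 0 0 0" --pt "0 0 0 0 0 0 0"

```text
t: 8.08
tcp_pos: [0.5524, 0.1554, 0.06]
tool_rot: [0.656, 0.754, 0.002, -0.001]
force: [0.2, 0.5, 0.9]
finger_gap: 0.504
```

```bash
python3 -c "
from h import *
to([.5535,.152,.061],1.709)"
```

```text
t 8.0833 tcp [0.5524 0.1554 0.06  ] yaw 1.709 shift [-3.5  0.6 -1. ] rz 0.0 q [ 0.08  0.7   1.69  0.01  0.74 -0.07] F [0.2 0.5 0.9] z_t [ 0.002  0.005 -1.   ] gap 0.504
```

Now grip at moderate force.

servo_tool --pt "-3 0 0 0 0 0 -0.3" --pt "-1 0 0 0 0 0 -0.6" --pt "0 0 0 0 0 0 -1" --pt "0 0 0 0 0 0 -1" --pt "0 0 0 0 0 0 -1" --pt "0 0 0 0 0 0 -1" --grip_force 70

```text
t: 8.58
tcp_pos: [0.5553, 0.1525, 0.0656]
tool_rot: [0.656, 0.755, 0.005, 0.002]
force: [-0.4, 0.6, -2.3]
finger_gap: 0.228
```

```bash
python3 -c "
from h import *
to([.5535,.152,.061],1.709)"
```

```text
t 8.5833 tcp [0.5553 0.1525 0.0656] yaw 1.711 shift [-0.3 -1.9  4.6] rz 0.002 q [ 0.07  0.7   1.69  0.01  0.74 -0.07] F [-0.4  0.6 -2.3] z_t [ 0.01   0.005 -1.   ] gap 0.228
```

servo_tool --pt "0 0 -10 0 0 0 -1" --pt "0 0 -15 0 0 0 -1" --pt "0 0 -20 0 0 0 -1" --pt "0 0 -20 0 0 0 -1" --pt "0 0 -20 0 0 0 -1" --pt "0 0 -10 0 0 0 -1" --pt "0 0 0 0 0 0 -1"

```text
t: 9.17
tcp_pos: [0.5535, 0.1516, 0.1679]
tool_rot: [0.656, 0.755, 0.005, 0.001]
force: [-0.6, 1.0, -2.0]
finger_gap: 0.224
```

```bash
python3 -c "
from h import *
to([.5535,.152,.18],1.709);snap('scene','s6');snap('wrist','w4')"
```

```text
t 9.1667 tcp [0.5535 0.1516 0.1679] yaw 1.71 shift [  0.4   0.2 -12.1] rz 0.001 q [ 0.07  0.54  1.63  0.01  0.96 -0.07] F [-0.6  1.  -2. ] z_t [ 0.008  0.005 -1.   ] gap 0.224
```

View pics/s6.png

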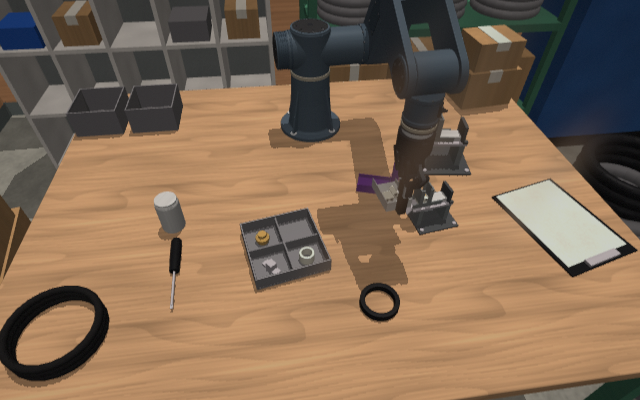

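View pics/w4.png

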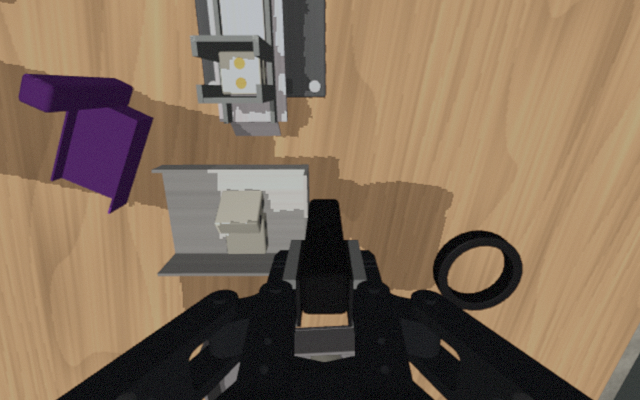

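Scoop lifted with both blocks in it: tray at (235,220) in the wrist view, blocks at (240,220). I'll carry it gently toward the kit.

```bash
python3 -c "
from h import *
to([.6224,-.0727,.168],1.774)"
```

```text
t 9.2667 tcp [0.5525 0.1516 0.1659] yaw 1.71 shift [-231.8   38.    -2.9] rz -0.064 q [ 0.07  0.54  1.63  0.01  0.96 -0.07] F [ 1.  -0.1  0.1] z_t [ 0.005  0.005 -1.   ] gap 0.221
```

servo_tool --pt "-6 1 -2 0 0 -0.005 -1" --pt "-12 2 -1 0 0 -0.005 -1" --pt "-18 3 0 0 0 -0.005 -1" --pt "-22 4 0 0 0 -0.005 -1" --pt "-25 4 0 0 0 -0.005 -1" --pt "-25 4 0 0 0 -0.005 -1" --pt "-25 4 0 0 0 -0.005 -1" --pt "-22 4 0 0 0 -0.005 -1" --pt "-18 3 0 0 0 -0.005 -1" --pt "-14 2 0 0 0 -0.005 -1" --pt "-8 1 0 0 0 -0.005 -1" --pt "0 0 0 0 0 -0.005 -1"

```text
t: 10.27
tcp_pos: [0.6106, -0.0472, 0.1537]
tool_rot: [0.63, 0.776, -0.005, -0.011]
force: [-0.8, 0.6, -1.4]
finger_gap: 0.221
```

```bash
python3 -c "
from h import *
to([.6224,-.0727,.168],1.774);snap('wrist','w5')"
```

```text
t 10.2667 tcp [ 0.6106 -0.0472  0.1537] yaw 1.778 shift [-27.3   6.  -14.8] rz 0.004 q [-0.26  0.61  1.52  0.    1.03 -0.47] F [-0.8  0.6 -1.4] z_t [-0.023  0.007 -1.   ] gap 0.221
```

View pics/w5.png

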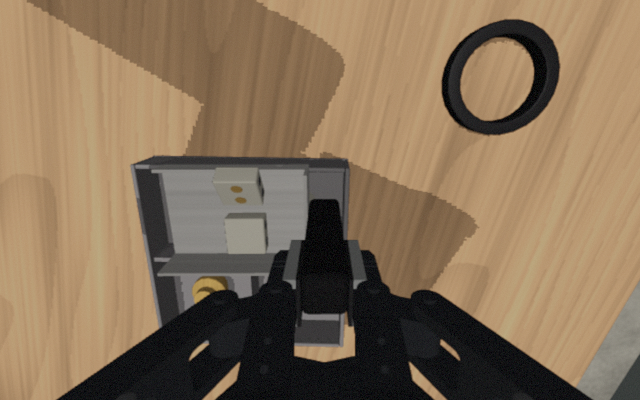

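Both blocks lie flat in the tray at (240,187) and (246,233), over the kit. I'll recheck the kit pose from here.

Run:
```python
from fit import *
W=load("w5")
print(proj(W,[[.499,-.0981,.04]]))
k=[((-92,92,40),W,(134,164)),((92,92,40),W,(348,158)),((92,-92,40),W,(343,345))]
fit("kitW",k,[.55,-.13,.2])
k2=[((0,0,40),T,ct(628,75)),((-92,92,40),T,ct(540,210)),((-92,-92,40),T,ct(770,160)),
     ((0,92,40),T,ct(523,97)),
     ((-92,-92,40),S,c3(75,170)),((-92,92,40),S,c3(543,60)),((92,92,40),S,c3(707,418)),((92,-92,40),S,c3(185,565)),((0,0,40),S,c3(372,300))]
fit("kitall",k+k2,[.55,-.13,.2])
crop("w5",110,140,370,360,3,"pics/c14.png")
```

```text
[[189.77605913 216.39148444]]
kitW [ 0.5531 -0.1323  0.2088]
[[-6.3, -0.6], [0.3, 6.1], [1.4, -0.5]]
kitall [ 0.5529 -0.1326  0.2069]
[[-6.4, -0.5], [0.2, 6.6], [1.0, -0.2], [-0.1, -2.8], [-0.2, -1.7], [0.7, -2.1], [-2.9, -2.0], [-1.5, -1.0], [-0.2, -2.0], [1.1, -1.0], [-0.5, -0.5], [0.7, -2.6]]
```

View pics/c14.png

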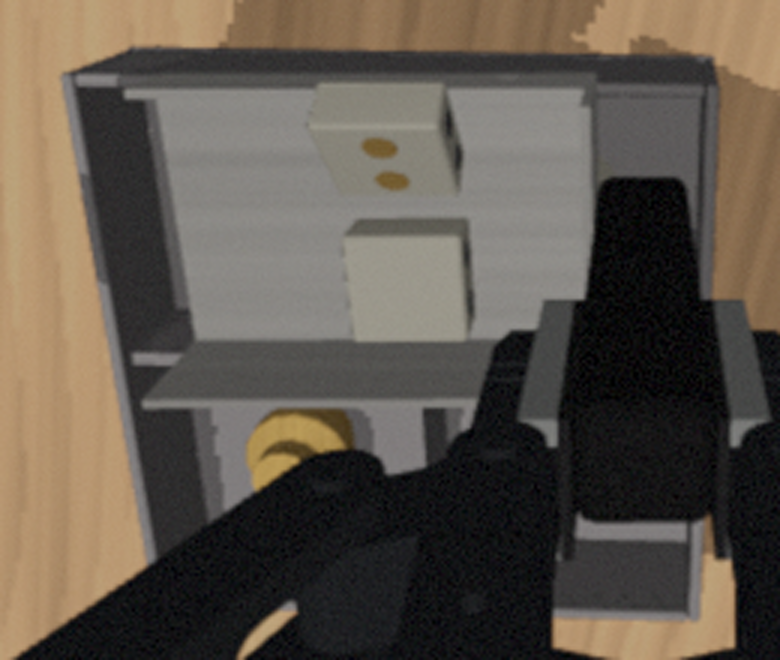

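Run:
```python
from fit import *
W=load("w5")
k=[((-92,92,40),W,(132.5,165.8)),((92,92,40),W,(348,169.2)),((92,-92,40),W,(341.5,344.8)),((-92,0,40),W,(154,259))]
p=fit("kitW",k,[.55,-.13,.2])
c,s=np.cos(p[2]),np.sin(p[2])
cell=np.array([p[0]-.045*c-.045*s,p[1]-.045*s+.045*c]);print("cell",cell,"TCPflat",cell+.126*np.array([c,s]))
# scoop in hand: solve underside offset h: handle top z etc.
from station import manip
from scipy.spatial.transform import Rotation as R
st=manip.sense();M=R.from_quat(st["tool_rot"]).as_matrix()
px=lambda u,v:((u+.5)/3-.5+110,(v+.5)/3-.5+140)
ob=[((-48,33,14),px(125,95)),((48,33,28),px(597,72)),((-48,-33,28),px(143,405)),((-48,33,0),px(155,95))]
def r(q):
    o=[]
    Q=R.from_euler("xyz",[q[3],0,q[4]]).as_matrix()
    for l,u in ob:
        x,y,z=np.array(l)/1e3-[.058,0,.0]
        t=Q@np.array([y,x,-z])+[q[1],q[2],q[0]]
        o.append(proj(W,st["tcp_pos"]+M@t)[0]-u)
    return np.concatenate(o)
Rz=least_squares(r,[.063,0,0,0,0]);print(Rz.x.round(4),r(Rz.x).round(1))
```

```text
kitW [ 0.5545 -0.1345  0.1905]
[[-1.7, -1.5], [3.2, -0.2], [2.0, 3.0], [-6.4, 2.8]]
cell [ 0.50175951 -0.09887437] TCPflat [ 0.62547905 -0.07501068]
[ 0.0711  0.0007 -0.0006  0.0948 -0.0377] [-1.3 -0.2 -1.6  3.4  5.3  2.  -2.3 -5.5]
```

servo_tool --pt "-8 -2 0 -0.05 0 0 -1" --pt "-10 -4 0 -0.06 0 0 -1" --pt "-8 -4 0 -0.06 0 0 -1" --pt "-3 -3 2 -0.06 0 0 -1" --pt "0 0 3 -0.04 0 0 -1" --pt "0 0 0 0 0 0 -1"

```text
t: 10.82
tcp_pos: [0.6006, -0.0704, 0.1445]
tool_rot: [0.623, 0.772, 0.104, 0.072]
force: [-0.9, 0.4, -1.1]
finger_gap: 0.222
```

```bash
cat >> h.py <<'E'
def plan(th,lipx=.02,lipz=.047,cell=(.500,-.0985),yaw=.2,h=.0615):
    "target TCP with scoop tilted th over cell; prints shift and rotvec in tool axes"
    from station import manip
    from scipy.spatial.transform import Rotation as R
    s=manip.sense();M=R.from_quat(s["tool_rot"]).as_matrix()
    d=lipx+.106*np.cos(th)-h*np.sin(th)
    p=np.array([cell[0]+d*np.cos(yaw),cell[1]+d*np.sin(yaw),lipz+.106*np.sin(th)+h*np.cos(th)])
    X=np.array([-np.sin(yaw),np.cos(yaw),0]);Z=np.array([np.cos(yaw)*np.sin(th),np.sin(yaw)*np.sin(th),-np.cos(th)]);G=np.c_[X,np.cross(Z,X),Z]
    lip=s["tcp_pos"]+M@np.array([0,-.106,h])
    print("t",round(s["t"],2),"tcp",s["tcp_pos"].round(4),"goal",p.round(4),"shift",(M.T@(p-s["tcp_pos"])*1000).round(1),"rot",R.from_matrix(M.T@G).as_rotvec().round(3),"lip now",lip.round(4),"tilt",np.arcsin((M@[0,1,0])[2]).round(3),"q",s["q"].round(2),"gap",round(s["finger_gap"],3))
E
python3 -c "
from h import *
plan(.3)"
```

```text
t 10.82 tcp [ 0.6006 -0.0704  0.1445] goal [ 0.601  -0.078   0.1371] shift [-7.6 -3.   6.8] rot [-0.047 -0.022  0.009] lip now [ 0.5151 -0.0874  0.0584] tilt 0.253 q [-0.38  0.55  1.74  0.25  0.66 -0.78] gap 0.222
```

servo_tool --pt "-8 -2 7 -0.03 -0.02 0.01 -1" --pt "-3 -1 3 0 0 0 -1" --pt "0 0 0 0 0 0 -1"

```text
t: 11.07
tcp_pos: [0.6013, -0.078, 0.1337]
tool_rot: [0.626, 0.767, 0.11, 0.086]
force: [0.8, -0.4, -1.3]
finger_gap: 0.22
```

```bash
python3 -c "
from h import *
plan(.3);plan(.55);snap('wrist','w6');snap('scene','s7');crop('s7',210,130,370,300,4.5,'pics/c15.png')"
```

```text
t 11.07 tcp [ 0.6013 -0.078   0.1337] goal [ 0.601  -0.078   0.1371] shift [ 0.1  0.7 -3.3] rot [-0.02  -0.005  0.001] lip now [ 0.5181 -0.0947  0.0453] tilt 0.28 q [-0.39  0.56  1.77  0.29  0.6  -0.81] gap 0.22
t 11.07 tcp [ 0.6013 -0.078   0.1337] goal [ 0.5767 -0.083   0.1548] shift [  0.2 -18.3 -27.2] rot [-0.27  -0.005  0.   ] lip now [ 0.5181 -0.0947  0.0453] tilt 0.28 q [-0.39  0.56  1.77  0.29  0.6  -0.81] gap 0.22
```

View pics/c15.png

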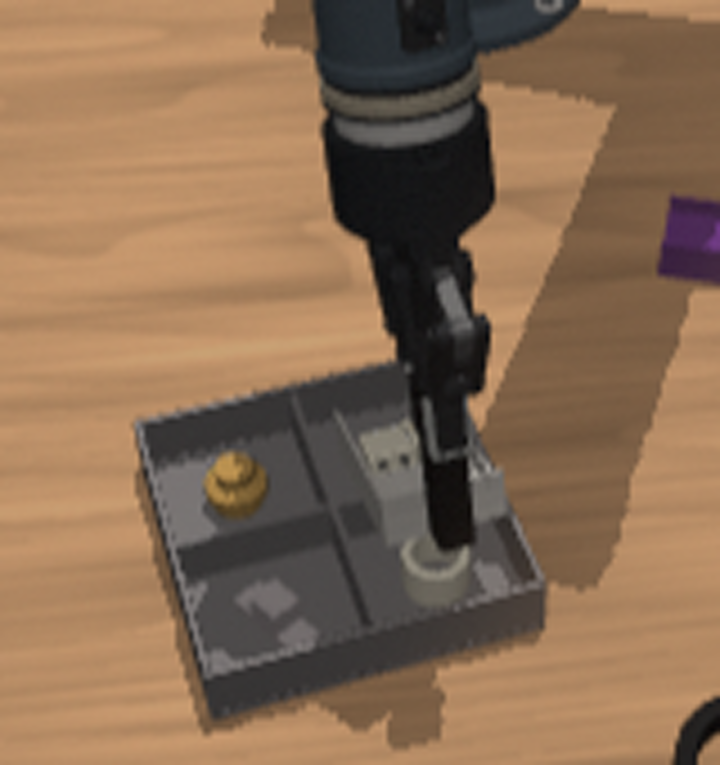

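View pics/w6.png

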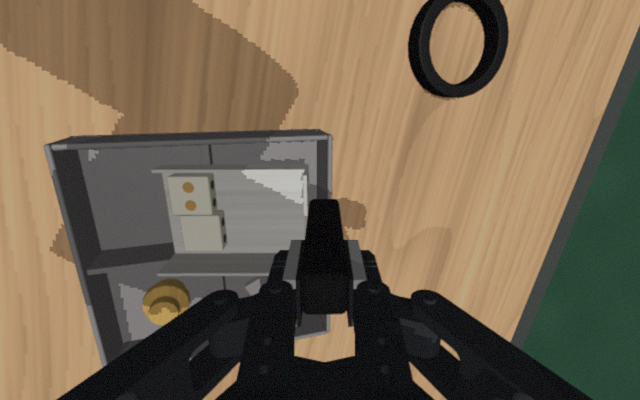

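Run:
```python
from h import *
from station import manip
from scipy.spatial.transform import Rotation as R
st=manip.sense();M=R.from_quat(st["tool_rot"]).as_matrix()
sc=lambda x,y,z:st["tcp_pos"]+M@np.array([y,x-.058,.0635-z])
lines=[[(-.048,.033,0),(.048,.033,0),(.048,-.033,0),(-.048,-.033,0),(-.048,.033,0)],[(-.048,-.033,.028),(.048,-.033,.028),(.048,.033,.028)],[(-.048,.033,.014),(.048,.033,.014)]]
c,s=np.cos(.2),np.sin(.2)
def kit(x,y,z): return np.array([.553+c*x-s*y,-.133+s*x+c*y,z])
ks=[[(-.092,-.092,.04),(-.092,.092,.04),(.092,.092,.04),(.092,-.092,.04),(-.092,-.092,.04)],[(0,-.092,.04),(0,.092,.04)],[(-.092,0,.04),(.092,0,.04)]]
for n,(x0,y0,x1,y1,k) in {"w6":(30,100,350,350,2.4),"s7":(220,190,360,300,5.5)}.items():
    im=load(n);f=cv2.resize(im["frame"][y0:y1,x0:x1,::-1],None,fx=k,fy=k,interpolation=cv2.INTER_CUBIC)
    for L,fn,col in [(l,sc,(0,0,255)) for l in lines]+[(l,kit,(0,255,0)) for l in ks]:
        p=proj(im,np.array([fn(*q) for q in L]));p=((p-[x0,y0]+.5)*k).round().astype(int)
        cv2.polylines(f,[p],False,col,1)
    cv2.imwrite(f"pics/ov_{n}.png",f)
```

```text
(no output)
```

View pics/ov_w6.png

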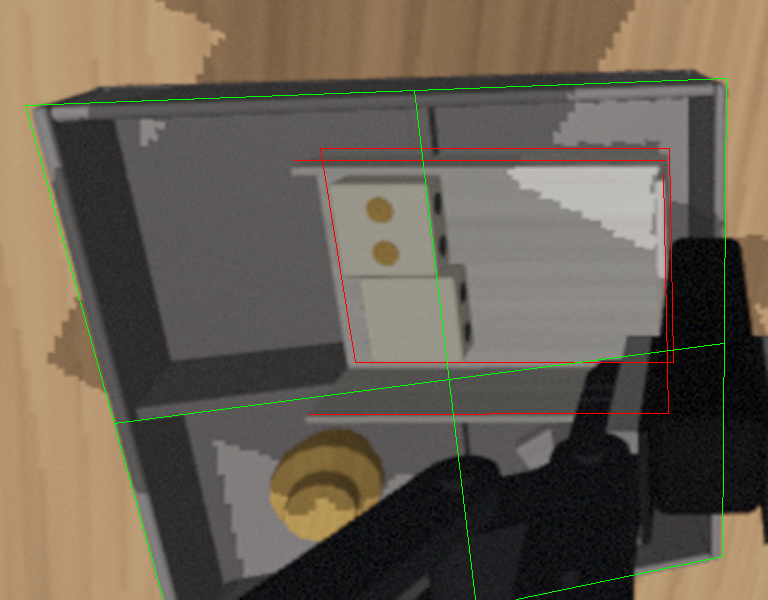

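View pics/ov_s7.png

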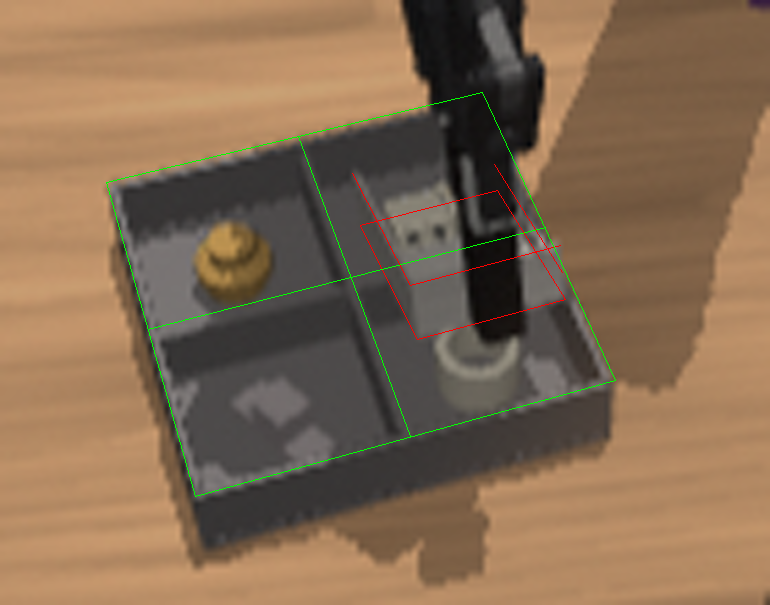

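The overlay (red scoop, green kit) agrees within a few mm. The lip is over the empty cell with both blocks at the mouth. I'll nudge +y a little and tip.

servo_tool --pt "4 -4 -8 -0.08 0 0 -1" --pt "3 -6 -9 -0.1 0 0 -1" --pt "0 -7 -9 -0.1 0 0 -1" --pt "0 -7 -9 -0.1 0 0 -1"

```text
t: 11.5
tcp_pos: [0.5857, -0.069, 0.1507]
tool_rot: [0.605, 0.753, 0.209, 0.154]
force: [0.7, 1.0, -0.9]
finger_gap: 0.225
```

```bash
python3 -c "
from h import *
plan(.8,cell=(.501,-.094))"
```

```text
t 11.5 tcp [ 0.5857 -0.069   0.1507] goal [ 0.5497 -0.0841  0.1659] shift [ -6.5 -25.6 -32.5] rot [-0.275 -0.031  0.005] lip now [ 0.5259 -0.0803  0.0444] tilt 0.525 q [-0.48  0.51  1.96  0.95  0.43 -1.54] gap 0.225
```

servo_tool --pt "-4 -8 -10 -0.09 -0.01 0 -1" --pt "-3 -8 -10 -0.09 -0.01 0 -1" --pt "0 -8 -10 -0.09 0 0 -1"

```text
t: 11.75
tcp_pos: [0.5705, -0.0701, 0.1564]
tool_rot: [0.59, 0.74, 0.262, 0.188]
force: [-0.5, -0.1, -0.8]
finger_gap: 0.222
```

```bash
python3 -c "
from h import *
plan(.8,cell=(.501,-.094));snap('scene','s8');crop('s8',210,130,370,300,4.5,'pics/c16.png')"
```

```text
t 11.75 tcp [ 0.5705 -0.0701  0.1564] goal [ 0.5497 -0.0841  0.1659] shift [ -8.5 -12.6 -22. ] rot [-0.143 -0.046  0.005] lip now [ 0.5246 -0.0774  0.043 ] tilt 0.657 q [-0.56  0.52  2.07  1.43  0.48 -2.09] gap 0.222
```

View pics/c16.png

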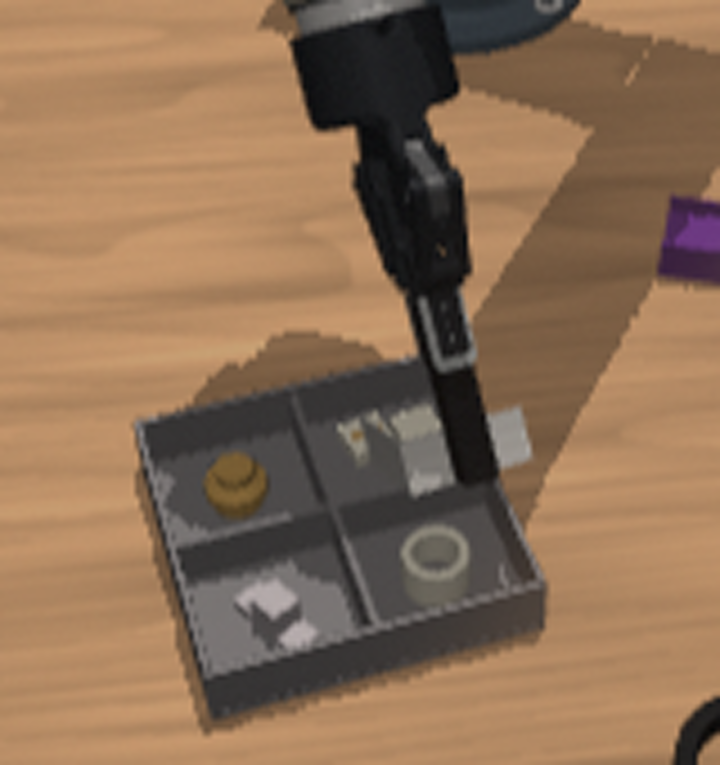

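One block is in the cell, at (355,440) in the crop. The other is at the tray mouth, and the scoop has drifted to +y, so I'll shift it back and tip further.

servo_tool --pt "-10 -3 -10 0 -0.02 0 -1" --pt "-8 -4 -6 -0.05 -0.02 0 -1" --pt "-4 -6 -8 -0.08 0 0 -1" --pt "0 0 0 0 0 0 -1"

```text
t: 12.13
tcp_pos: [0.5533, -0.0939, 0.1658]
tool_rot: [0.582, 0.723, 0.292, 0.232]
force: [-0.1, 0.9, -2.2]
finger_gap: 0.224
```

```bash
python3 -c "
from h import *
plan(.8,cell=(.501,-.096));snap('scene','s9');crop('s9',210,130,370,300,4.5,'pics/c17.png');snap('wrist','w7')"
```

```text
t 12.13 tcp [ 0.5533 -0.0939  0.1658] goal [ 0.5497 -0.0861  0.1659] shift [ 8.3 -1.2 -1.3] rot [-0.036 -0.015  0.008] lip now [ 0.52   -0.1006  0.048 ] tilt 0.764 q [-0.67  0.53  2.17  1.71  0.58 -2.47] gap 0.224
```

View pics/c17.png

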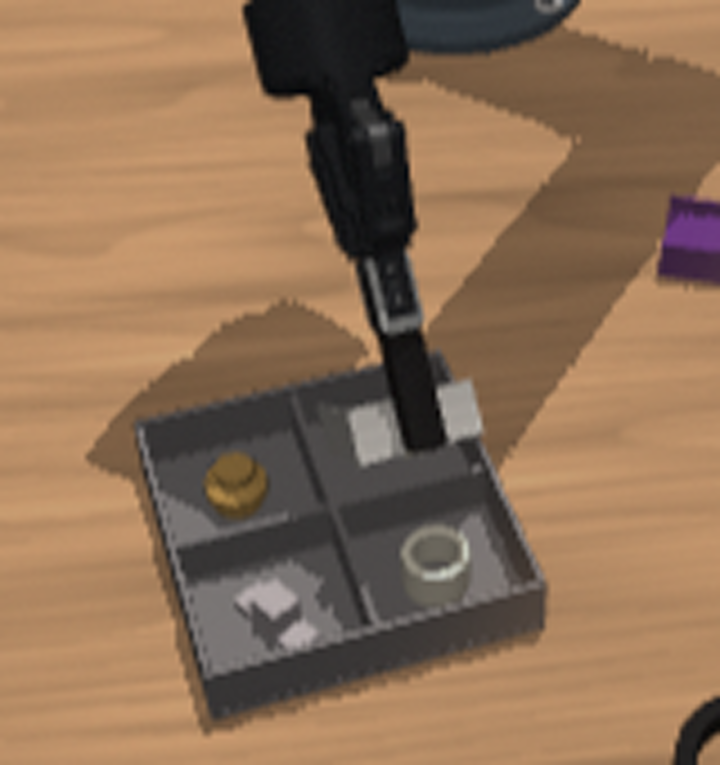

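View pics/w7.png

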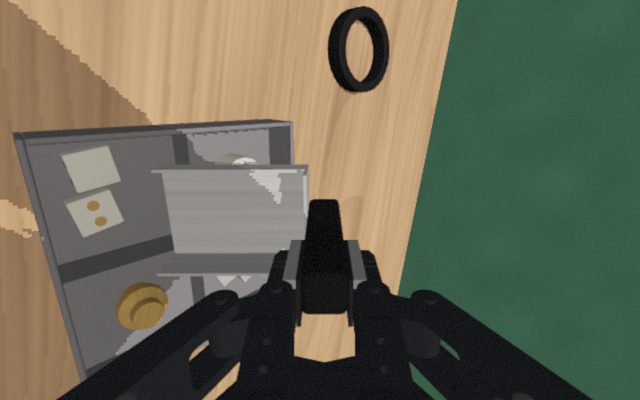

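Both blocks are in the cell, at (90,168) and (95,212) in the wrist view, and the tray is empty. Lift and level out.

servo_tool --pt "0 17 -18 0 0 0 -1" --pt "0 17 -18 0.05 0 0 -1" --pt "5 15 -18 0.09 0 0 -1" --pt "5 12 -10 0.1 0 0 -1" --pt "5 8 0 0.1 0 0 -1" --pt "5 6 0 0.1 0 0 -1" --pt "5 4 0 0.1 0 0 -1" --pt "5 0 0 0.1 0 0 -1"

```text
t: 12.9
tcp_pos: [0.5647, -0.0629, 0.2298]
tool_rot: [0.604, 0.771, 0.168, 0.108]
force: [0.0, 0.5, -0.7]
finger_gap: 0.227
```

```bash
python3 -c "
from h import *
plan(0,cell=(.501,-.096));to([.575,.11,.2],1.709)"
```

```text
t 12.9 tcp [ 0.5647 -0.0629  0.2298] goal [ 0.6245 -0.071   0.1085] shift [-26.9   4.7 132.7] rot [ 0.399 -0.046  0.041] lip now [ 0.4924 -0.0777  0.132 ] tilt 0.4 q [-0.46  0.35  1.85  0.45  0.7  -1.01] gap 0.227
t 12.9 tcp [ 0.5647 -0.0629  0.2298] yaw 1.82 shift [163.8  34.6  53.4] rz 0.111 q [-0.46  0.35  1.85  0.45  0.7  -1.01] F [ 0.   0.5 -0.7] z_t [ 0.369  0.128 -0.921] gap 0.227
```

servo_tool --pt "20 2 0 0.1 0 0.01 -1" --pt "25 2 0 0.1 0 0.01 -1" --pt "28 2 0 0.1 0 0.02 -1" --pt "28 0 0 0.1 0 0.02 -1" --pt "28 0 0 0 0 0.02 -1" --pt "20 0 0 0 0 0.02 -1" --pt "10 0 0 0 0 0.01 -1" --pt "0 0 0 0 0 0 -1"

```text
t: 13.57
tcp_pos: [0.5545, 0.0975, 0.2496]
tool_rot: [0.662, 0.749, 0.01, 0.007]
force: [0.2, -1.1, -1.3]
finger_gap: 0.225
```

```bash
python3 -c "
from h import *
from scipy.spatial.transform import Rotation as R
from station import manip
to([.575,.11,.1],1.709)
M=R.from_quat(manip.sense()['tool_rot']).as_matrix();z=np.cross(M[:,2],[0,0,-1]);print('level rot',(M.T@z).round(3))"
```

```text
t 13.5667 tcp [0.5545 0.0975 0.2496] yaw 1.694 shift [  9.5  18.3 150.2] rz -0.015 q [-0.03  0.41  1.59  0.01  1.12 -0.15] F [ 0.2 -1.1 -1.3] z_t [ 0.024  0.005 -1.   ] gap 0.225
level rot [ 0.024 -0.002  0.   ]
```

servo_tool --pt "5 9 25 0.024 0 0 -1" --pt "4 5 30 0 0 0 -1" --pt "0 2 30 0 0 0 -1" --pt "0 0 25 0 0 0 -1" --pt "0 0 15 0 0 0 -1" --pt "0 0 0 0 0 0 -1"

```text
t: 14.07
tcp_pos: [0.5824, 0.1088, 0.1288]
tool_rot: [0.662, 0.749, 0.003, 0.015]
force: [0.4, 0.4, -0.7]
finger_gap: 0.222
```

```bash
cat >> h.py <<'E'
def lev():
    from scipy.spatial.transform import Rotation as R
    from station import manip
    M=R.from_quat(manip.sense()['tool_rot']).as_matrix();print('level rot',(M.T@np.cross(M[:,2],[0,0,-1])).round(3))
E
python3 -c "
from h import *
to([.575,.11,.066],1.709);lev()
snap('scene','s10');crop('s10',330,130,470,260,5.5,'pics/c18.png')"
```

```text
t 14.0667 tcp [0.5824 0.1088 0.1288] yaw 1.693 shift [ 3.3 -8.7 62.6] rz -0.016 q [ 0.    0.61  1.62 -0.02  0.88 -0.11] F [ 0.4  0.4 -0.7] z_t [ 0.027 -0.015 -1.   ] gap 0.222
level rot [0.025 0.019 0.   ]
```

View pics/c18.png

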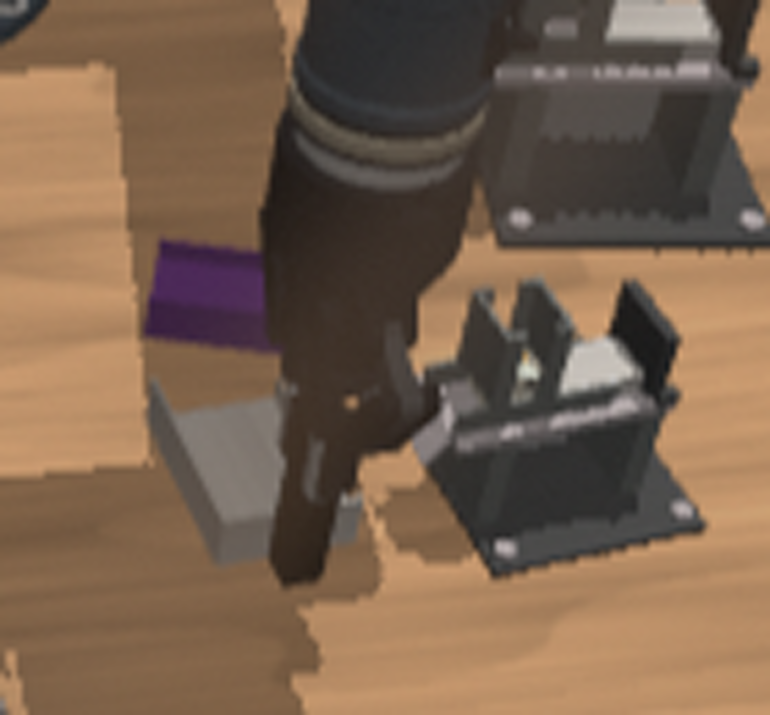

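servo_tool --pt "0 0 20 0.02 0.015 0 -1" --pt "0 0 20 0.015 0.01 0 -1" --pt "0 0 12 0 0 0 -1" --pt "0 0 4 0 0 0 -1" --pt "0 0 0 0 0 0 -1"

```text
t: 14.53
tcp_pos: [0.5918, 0.1072, 0.0802]
tool_rot: [0.663, 0.748, 0.003, 0.003]
force: [0.3, 0.4, -1.2]
finger_gap: 0.222
```

```bash
python3 -c "
from h import *
to([.575,.11,.066],1.709);lev()"
```

```text
t 14.5333 tcp [0.5918 0.1072 0.0802] yaw 1.691 shift [  4.8 -16.4  14. ] rz -0.018 q [-0.01  0.7   1.62  0.    0.82 -0.13] F [ 0.3  0.4 -1.2] z_t [ 0.008  0.    -1.   ] gap 0.222
level rot [0.008 0.001 0.   ]
```

servo_tool --pt "0 0 7 0.008 0 0 -1" --pt "0 0 5 0 0 0 -1" --pt "0 0 4 0 0 0 -1" --pt "0 0 0 0 0 0 -1"

```text
t: 14.87
tcp_pos: [0.5942, 0.1072, 0.0669]
tool_rot: [0.663, 0.748, 0.001, 0.003]
force: [-0.1, 0.4, -1.1]
finger_gap: 0.225
```

```bash
python3 -c "
from h import *
to([.575,.11,.066],1.709);lev()"
```

```text
t 14.8667 tcp [0.5942 0.1072 0.0669] yaw 1.691 shift [  5.1 -18.8   0.7] rz -0.018 q [-0.01  0.72  1.61 -0.    0.8  -0.12] F [-0.1  0.4 -1.1] z_t [ 0.007 -0.002 -1.   ] gap 0.225
level rot [0.006 0.003 0.   ]
```

servo_tool --pt "0 0 3 0 0 0 -1" --pt "0 0 2 0 0 0 -1" --pt "0 0 0 0 0 0 -1"

```text
t: 15.12
tcp_pos: [0.5948, 0.1073, 0.0624]
tool_rot: [0.663, 0.748, 0.002, 0.004]
force: [0.0, -0.1, 0.5]
finger_gap: 0.22
```

servo_tool --pt "0 0 1 0 0 0 -1" --pt "0 0 0 0 0 0 -0.5" --pt "0 0 0 0 0 0 -0.3" --pt "0 0 0 0 0 0 -0.1" --pt "0 0 0 0 0 0 0" --pt "0 0 0 0 0 0 0.1" --pt "0 0 0 0 0 0 0.1"

```text
t: 15.7
tcp_pos: [0.5955, 0.1073, 0.0624]
tool_rot: [0.663, 0.748, 0.003, 0.005]
force: [-0.4, -0.8, -0.6]
finger_gap: 0.545
```

servo_tool --pt "0 0 -15 0 0 0 0.1" --pt "0 0 -25 0 0 0 0.1" --pt "0 0 -30 0 0 0 0.1" --pt "0 0 -30 0 0 0 0.1" --pt "-30 20 -20 0 0 0 0.1" --pt "-35 20 0 0 0 0 0.1" --pt "-35 10 0 0 0 0 0.1" --pt "0 0 0 0 0 0 0.1"

```text
t: 16.37
tcp_pos: [0.6558, 0.0135, 0.1871]
tool_rot: [0.661, 0.751, 0.0, 0.004]
force: [0.3, 0.6, 0.8]
finger_gap: 0.548
```

```bash
python3 -c "
from h import *
to([.575,.11,.066],1.709)
snap('scene','s11');snap('top','t11');snap('wrist','w11')"
```

```text
t 16.3667 tcp [0.6558 0.0135 0.1871] yaw 1.698 shift [106.6 -68.5 120.2] rz -0.011 q [-0.15  0.62  1.4  -0.    1.12 -0.27] F [0.3 0.6 0.8] z_t [ 0.006 -0.004 -1.   ] gap 0.548
```

View pics/s11.png

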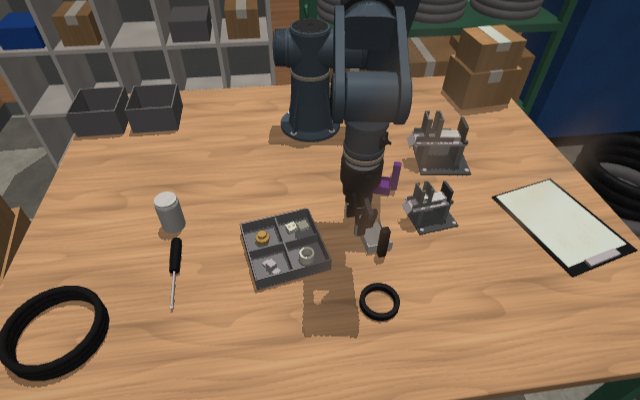

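View pics/w11.png

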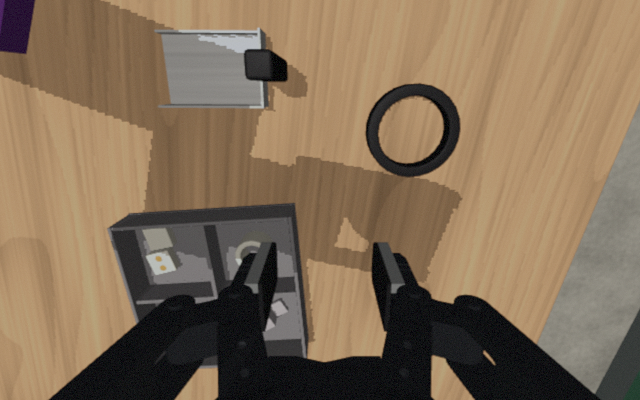

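```bash
python3 -c "
from h import *
crop('s11',230,165,470,295,3.3,'pics/c19.png')"
```

```text
(no output)
```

View pics/c19.png

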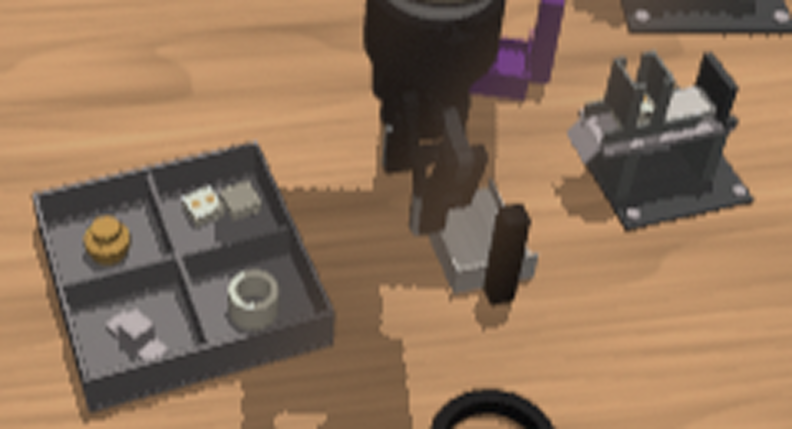

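The crop shows both blocks lying in the cell at (200,203) and (238,198). The scoop stands upright and empty at (480,245), and the slide is out with its tab at (715,85). The other parts have not moved, so I'm handing in.

```bash
python3 -c "
from station import manip
print(manip.sense()['qd'].round(3));print(manip.sign_off())"
```

```text
[ 0.026  0.     0.029  0.001  0.003 -0.003]
the job is handed in; nothing more can be done
None
```

I pushed the small dispenser's slide to its stop and let it return fully, twice. I then carried the scoop by its handle, tipped both blocks into the empty cell, stood the scoop empty on the bench and handed the job in at about t = 16.5 s. No verdict was reported.

**Last checks (camera views just before hand-in):**
- Both blocks lie in the formerly empty cell.
- The scoop stands upright and empty beside the kit, and the gripper is open and clear of it.
- The slide is out.
- The other kit parts and the things lying around look unmoved.

**Checks that disagreed or were weak:**
- **Pose fits:** the camera fits of the kit and scoop disagreed by a few mm between views.
- **Tipping drift:** while tipping, the wrist rearranged itself and the scoop drifted about 15 mm towards the cell's +y wall after the first block had fallen. I moved it back before tipping further.
- **Blocks 3 and 4:** I did not measure their positions in the magazine. Only part of the stack was visible after the second push.

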